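# Clear and lock the parts carrier for transport

### The arm

A 6-joint arm with a two-finger parallel gripper is mounted at the origin on a cart in front of the work surface, level with it; the furniture and walls round the work are solid. World frame = base frame: x ahead of the robot, y to its left, z up, the work surface at z = 0. Lengths are in mm, angles in rad, forces in N, time in s.
With the tool pointing down it reaches from about 375 to 825 mm from the base axis. Payload 5.5 kg.
Tool frame: the origin (TCP) lies between the finger pads; the fingertips stand 11 mm ahead of it and the grasp point (between the pads) lies 8 mm behind it; z points along the fingers, y is the line along which they close (so a half turn about z gives the same grasp; the last joint's range is limited). The gripper opens to 85 mm and grips with 20 to 120 N. Pads are 22 mm wide; open, the fingers measure 114 mm over their backs; the gripper's body (76 mm by 85 mm) begins 54 mm behind the grasp point. The pads swing forward as they close: fully open they stand 13 mm farther back than shut.
Start: joints at [-1.304, 0.314, -0.047, 1.21, 0, 1.571], TCP at [158.184, -578.768, 242.299] pointing down, gripper open.
Joint ranges: [-2.67, 2.67], [-0.69, 1.73], [-1.03, 1.25], [-2.08, 2.16], [-1.42, 1.45], [-3.14, 3.14]. Speed limits (rad/s): [2.39, 2.39, 3.01, 3.14, 3.14, 3.14].

### API

Orientations are given as a unit quaternion [w, x, y, z].
In Python, from station import r gives the robot as it stands.
- The arm moves only by the tool send_rows, never from a script. Its argument "commands" is a list of rows, each an object of numbers: "x", "y", "z": the shift along the tool's x, y, z in cm; "ax", "ay", "az": the turn, a rotation vector about the tool's x, y, z in rad. A call has 1 to 5 rows; each row shifts and turns the commanded pose from where the row before left it, along the tool's axes as they then stand; what a row does not reach is not made up. A row lasts 1/10 s, in which the tool goes at most 50 mm and 8.59 degrees, less where a joint would pass 70% of its speed; a pose out of reach is approached as far as the arm can. A call with a gripper value outside its range is refused whole. "gripper" is the finger opening in cm, from 0 to 8.54, set as the call begins (left out, the last holds). The fingers move at their own pace and stop on an object; the grip force is fixed at half the most. Time passes only in rows, so rows that do not move let the fingers close. It gives the time, the measured TCP pose, the force, the opening and the grip force at its end, in the units of the state.
- r.read_state(): the state, without advancing time (a new reading comes with each control period).
- r.camera(name): name is "scene" or "top"; returns a dict with "img" (384x512x3 uint8, blue, green, red), "camera_matrix" (3x3 intrinsics, pixels), "R" (3x3) and "t" (3): a world point X has camera coordinates R X + t. Camera axes: x right, y down, z forward; pixel columns grow to the right and rows downward; lengths in mm; the calibration is good to about 2 mm. A picture is of the moment at which its call begins. There is no depth.
- r.hand_in(): hands the job in; it is judged then, once.
Trained networks look in the newest picture that a camera, given by its name, has taken for a name from the list of things; names that differ only in an ending like _2 or _b are one class to them, and where a whole thing is asked for, a point or a joint stands for the part that bears it (a point fixed in the world has none). Each returns a list of dicts, best first, with "p" (0 to 1); they miss things now and then, are a little off and sometimes report something else, mostly with a low value. They report only what shows in the picture. A call takes as long as a camera call.
- r.find_in(camera, query): "location" ([x, y, z] in mm, in world coordinates, good to about 4 mm: the middle of the surface that is visible of it).
- r.outline_of(camera, query): "mask" (384x512 bool, what is visible of it).
- r.pinpoint(camera, query): "location" ([x, y, z] in mm, in world coordinates, good to about 4 mm: a listed point, or the origin of a listed thing).
The state is a dict: "clock": time; "qpos": joint angles; "joint_vel": joint speeds; "effort": joint torques, N m; "tcp_pos": TCP position; "orientation": TCP orientation; "force": force on the tool from outside, world axes, zero at the start; "torque": the same for the moment, N m; "gripper_width": opening from 0.0 (shut) to 1.0 (fully open); "gripper_force": force on a finger pad.
Only numpy, scipy, OpenCV 4.12 (cv2) and the standard library are available. Lean on these libraries where they do the work, as an engineer would, in place of code of your own. Each camera call takes 0.05 s, during which the arm holds its last target. There are 200 camera calls.

### The job

The cart is about to be rolled away. Take the sawn bar end out of the parts carrier and put it in the scrap pan, then swing the carrier's keeper bar down over the parts and press it home so that it snaps fully under its spring roller and stays shut; the four finished parts must stay in their nests.

Things in the scene. Friction and masses are not known exactly. Their poses are not given: they have to be found in the camera images.
- carrier: parts carrier, bolted to the cart: dark steel base plate with light aluminium rails, 120 (x) x 240 (y) x 8 mm; origin at the centre of its underside, x away from the robot, y towards the catch. Two nests (rails 8 mm high) hold two parts each side by side, at x -42 to +12, |y| 33 to 95 mm; part tops are 32 mm above the cart. The middle, |y| < 30 mm, has no rail.
- handle (a point): middle of the carrier's fixed carrying handle: bent steel tube 20 mm thick (rubber sleeve 27 mm), level along carrier y, 180 mm above the cart, at carrier x +4; its legs stand at y -113 and +113 mm. It blocks a tool coming straight down on the bar end: lean the tool back over the carrier's -x side by 30 to 45 degrees
- keeper (a joint): angle of the steel keeper bar, rad: 0 shut (level along carrier +y, over the parts), 1.57 upright, 1.8 at most. A friction hinge (0.25 N m) holds it wherever it is left. Shutting: its nose meets the catch roller near 0.09 rad, needs about 8 N at the tip to pass it, snaps in below 0.045 rad and is held. The bar end, as first placed, stops it at 0.2 to 0.25 rad.
- keeper_hinge (a point): pivot of the keeper bar, at carrier x -28, y -104, z 41 mm, on the bar's centre line; hinge axis along the carrier's x
- keeper_tip (a point): free end of the keeper bar: centre of its rounded nose (10 mm thick), 200 mm from the pivot; the flat bar is 16 mm wide (carrier x) and 10 mm thick
- catch (a point): where the top of the shut bar's nose belongs: carrier x -28, y 96, z 46 mm. The catch is a steel post (30 mm wide in x, top 64 mm above the cart) at carrier y 103 to 120 mm; its spring roller reaches in to y 96 mm, 44 to 56 mm above the cart, and yields 7 mm outwards
- bar_end: sawn-off end of aluminium bar, 85 (its x) x 30 (its y) x 50 mm high, about 0.35 kg; origin at the centre of its underside. At first it stands on the base plate between the two pairs of parts, long side roughly along carrier x, under the handle. Grip its 30 mm width near its top edge, fingers above the parts, and draw it out up and towards carrier -x
- bar_mid (a point): centre of the bar end, 25 mm above its origin
- scrap_pan: open steel scrap pan, fixed, 165 (x) x 120 (y) x 50 mm high, wall and floor 3 mm, rim bead 5 mm; origin at the centre of its underside, x away from the robot. Two small slugs lie at its far (+x) end, beyond x 50 mm, up to 25 mm high
- part_07: finished aluminium part with base flange, 54 x 30 x 24 mm, loose in its nest: right pair, outer (next to the hinge); origin at the centre of its underside
- part_08: finished aluminium part with base flange, 54 x 30 x 24 mm, loose in its nest: right pair, inner; origin at the centre of its underside
- part_12: finished aluminium part with base flange, 54 x 30 x 24 mm, loose in its nest: left pair, inner; origin at the centre of its underside
- part_13: finished aluminium part with base flange, 54 x 30 x 24 mm, loose in its nest: left pair, outer (next to the catch); origin at the centre of its underside

How it is judged (in metres and radians):
On the way, in this order (a step that is already met when the one before it is completed fails the run):
1. the bar end lies in the scrap pan, let go (x of bar_mid in the frame of scrap_pan between -0.075 and 0.075 m and y of bar_mid in the frame of scrap_pan between -0.055 and 0.055 m and height (world z) of bar_mid below 0.062 m and contact force between bar_end and the fingers below 0.1 N), for 0.2 s.
2. the keeper bar is shut, past its spring roller (value of joint keeper below 0.03 rad), for 0.2 s.
At the end, for the whole second after the job is handed in: The bar end lies inside the scrap pan, let go and at rest (its centre within the walls and under 62 mm high, so not across the rim); the keeper bar is shut past its roller (under 0.03 rad); each of the four parts is within 8 mm of its start and not tipped more than 0.12 rad (all of step 1 and linear speed of bar_end below 0.02 m/s and value of joint keeper below 0.03 rad and distance of each of part_07, part_08, part_12, part_13 from where it was at the start of the episode below 0.008 m and angle between each of part_07, part_08, part_12, part_13's own z axis and vertical below 0.12 rad); the robot touches nothing.
It also fails if it takes over 64 s, if anything falls off the work surface, if the arm or the gripper's body presses on something with over 40 N, if the wrist force passes 120 N, or if a joint passes its speed limit or range.

## Working session

There is one attempt and no reset: what is moved stays moved. The work goes in short steps, Python scripts to look and compute and a tool call to move; the robot and the scene stay as the last step left them, time stands still between calls to the robot, and variables do not carry over. Pictures are saved under pics/ and viewed, at most 10 in all, crops included, and the job is handed in when it is done.

Besides the shell and the picture viewer there is one more tool, called as name([rows], argument=value, ...), one row to a line, values as JSON. send_rows: Moves the arm, as the interface text tells. Its arguments: {"type":"object","properties":{"commands":{"type":"array"},"gripper":{"type":"number"}},"required":["commands"]}

```bash
ls; mkdir -p pics; python3 - <<'E'
from station import r
import cv2,numpy as np
s=r.read_state();print({k:np.round(v,3) for k,v in s.items()})
ims=[]
for c in("scene","top"):
    d=r.camera(c);cv2.imwrite(f"pics/{c}0.png",d["img"]);print(c,np.round(d["camera_matrix"],1).tolist(),np.round(d["R"],3).tolist(),np.round(d["t"],1))
    for q in["carrier","handle","keeper_hinge","keeper_tip","catch","bar_end","bar_mid","scrap_pan","part_07","part_08","part_12","part_13"]:
        try:print(c,q,[(np.round(o["location"]).tolist(),round(o["p"],2)) for o in r.pinpoint(c,q)[:2]])
        except Exception as e:print(q,e)
E
```

```text
pics
{'clock': np.float64(0.0), 'qpos': array([-1.304,  0.314, -0.048,  1.21 ,  0.   ,  1.571]), 'joint_vel': array([ 0.   , -0.001, -0.   ,  0.   , -0.   , -0.001]), 'effort': array([-2.0000e-03, -5.3959e+01,  3.3975e+01,  1.9000e-02, -0.0000e+00,
        0.0000e+00]), 'tcp_pos': array([ 158.036, -578.248,  241.452]), 'orientation': array([-0.001,  0.991,  0.133, -0.   ]), 'force': array([ 0.429, -0.116,  0.269]), 'torque': array([ 0.015, -0.037,  0.013]), 'gripper_force': np.float64(0.0), 'gripper_width': np.float64(1.004)}
scene [[411.9, 0.0, 260.3], [0.0, 411.9, 189.3], [0.0, 0.0, 1.0]] [[0.902, -0.431, -0.018], [-0.309, -0.616, -0.725], [0.302, 0.659, -0.689]] [-458.7  221.   832.2]
scene carrier [([528.0, 100.0, 1.0], 0.95), ([507.0, -3.0, 40.0], 0.51)]
scene handle [([528.0, 105.0, 179.0], 0.61)]
scene keeper_hinge [([508.0, -2.0, 39.0], 0.72)]
scene keeper_tip [([503.0, 1.0, 241.0], 0.57)]
scene catch [([493.0, 193.0, 44.0], 0.79)]
scene bar_end [([532.0, 105.0, 6.0], 0.84)]
scene bar_mid [([540.0, 107.0, 36.0], 0.87)]
scene scrap_pan [([540.0, -135.0, -1.0], 0.8)]
scene part
[... 470 characters left out ...]
.0, 103.0, 3.0], 0.7)]
top handle [([526.0, 103.0, 179.0], 0.83), ([540.0, -136.0, -1.0], 0.19)]
top keeper_hinge [([512.0, 57.0, 8.0], 0.52), ([502.0, -3.0, 46.0], 0.48)]
top keeper_tip [([503.0, 1.0, 236.0], 0.52)]
top catch [([488.0, 196.0, 49.0], 0.67)]
top bar_end [([535.0, 104.0, 5.0], 0.57), ([503.0, 183.0, 9.0], 0.5)]
top bar_mid [([539.0, 106.0, 38.0], 0.61)]
top scrap_pan [([542.0, -140.0, -1.0], 0.62)]
top part_07 [([505.0, 152.0, 6.0], 0.75), ([502.0, 181.0, 6.0], 0.53)]
top part_08 [([505.0, 152.0, 6.0], 0.75), ([502.0, 181.0, 6.0], 0.53)]
top part_12 [([505.0, 152.0, 6.0], 0.75), ([502.0, 181.0, 6.0], 0.53)]
top part_13 [([505.0, 152.0, 6.0], 0.75), ([502.0, 181.0, 6.0], 0.53)]
```

View pics/scene0.png

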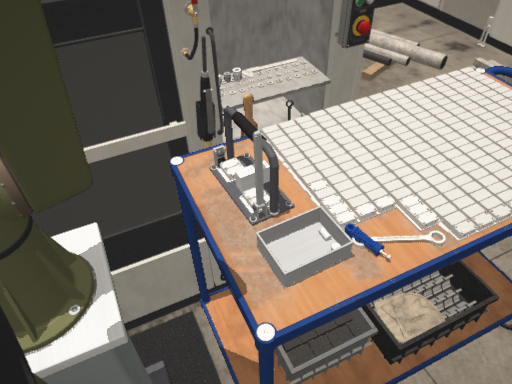

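View pics/top0.png

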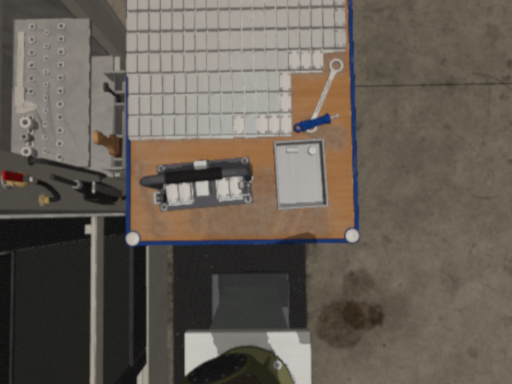

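Carrier sits under the handle at about (200,185) in top and (250,185) in scene. The keeper stands upright at (260,170) in scene, and the pan is at (300,175) in top. Next I need the bar end's yaw.

```bash
cat > h.py <<'E'
from station import r
import cv2,numpy as np
from scipy.spatial.transform import Rotation as Ro
O=np.array([528,102.,0]);YAW=0.075
def car(p): return Ro.from_euler('z',YAW).apply(p)+O      # carrier->world
def uncar(p): return Ro.from_euler('z',-YAW).apply(np.array(p,float)-O)
def unproj(d,uv,z):
    K,R,t=(np.array(d[k]) for k in("camera_matrix","R","t"))
    ray=R.T@np.linalg.inv(K)@np.array([uv[0],uv[1],1.]);c=-R.T@t
    return c+ray*(z-c[2])/ray[2]
def proj(d,X):
    q=np.array(d["R"])@X+d["t"];q=np.array(d["camera_matrix"])@q;return q[:2]/q[2]
def tool(lean,yaw):  # tool z forward/down, tool x forward/up
    c,s=np.cos(lean),np.sin(lean)
    return Ro.from_euler('z',yaw)*Ro.from_matrix(np.array([[c,0,s],[0,-1,0],[s,0,-c]]))
def st():
    s=r.read_state();q=s["orientation"];return s,s["tcp_pos"],Ro.from_quat([q[1],q[2],q[3],q[0]])
def go(p,R):  # total shift (cm, present tool axes) and turn vector
    s,p0,R0=st();print("shift cm",np.round(R0.inv().apply(np.array(p)-p0)/10,2),"turn",np.round((R0.inv()*R).as_rotvec(),3),
      "dist",round(float(np.linalg.norm(np.array(p)-p0))))
E
python3 - <<'E'
from h import *
out=[]
for c,b in(("top",(140,145,260,220)),("scene",(200,100,300,225))):
    d=r.camera(c);m=r.outline_of(c,"bar_end")
    im=d["img"].copy()
    for o in m[:1]:
        M=o["mask"].astype(np.uint8);print(c,o["p"],M.sum())
        cs,_=cv2.findContours(M,0,2);k=max(cs,key=cv2.contourArea)
        rc=cv2.boxPoints(cv2.minAreaRect(k));print(np.round([unproj(d,p,50) for p in rc]).tolist())
    x0,y0,x1,y1=b;f=6 if c=="top" else 4.8
    big=cv2.resize(im[y0:y1,x0:x1],None,fx=f,fy=f,interpolation=cv2.INTER_CUBIC)
    if len(m):
        cv2.drawContours(big,[np.int32((k-[x0,y0]+.5)*f)],-1,(0,0,255),1)
    # model overlay: bar guess and carrier base outline, hinge/catch
    for col,P in(((0,255,0),[(-60,-120,8),(60,-120,8),(60,120,8),(-60,120,8)]),((255,0,0),[(-28,-104,41),(-28,96,46)])):
        pts=[(proj(d,car(np.array(q,float)))-[x0,y0]+.5)*f for q in P]
        cv2.polylines(big,[np.int32(pts)],True,col,1)
    cv2.imwrite(f"pics/{c}1.png",big)
E
```

```text
top 0.65 316
[[530.0, 118.0, 50.0], [529.0, 84.0, 50.0], [492.0, 84.0, 50.0], [493.0, 118.0, 50.0]]
scene 0.57 505
[[509.0, 141.0, 50.0], [552.0, 119.0, 50.0], [514.0, 39.0, 50.0], [474.0, 59.0, 50.0]]
```

View pics/top1.png

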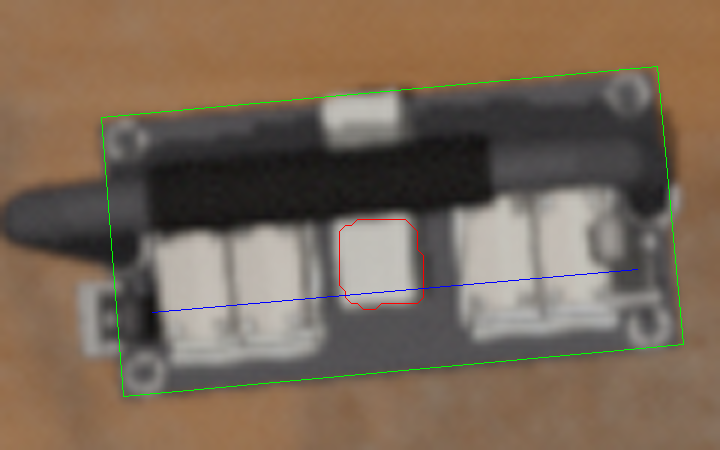

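View pics/scene1.png

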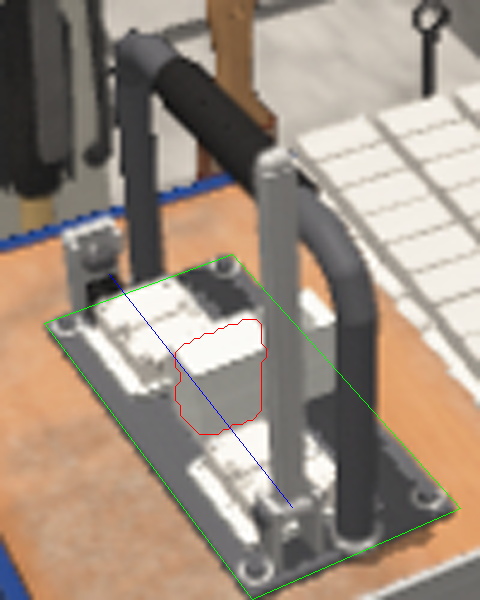

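The top crop shows the bar end's near end at crop (342–412, 305) and its far end past the handle at (322–402, 95). The green carrier outline fits well. I'll measure the edges on brightness profiles.

```bash
python3 - <<'E'
from h import *
d=r.camera("top");g=d["img"].min(axis=2).astype(float)
x0,y0,f=140,145,6
def edges(row,a,b,th):
    p=g[row];o=[]
    for i in range(a,b):
        if (p[i]-th)*(p[i+1]-th)<0:o.append(round(i+(th-p[i])/(p[i+1]-p[i]),2))
    return o
for row in(160,161,162,163,164,182,184,186,188,190,192,194):
    e=edges(row,191 if row<170 else 194,214,130)
    print(row,e,[np.round(unproj(d,(u,row),50)[:2],1).tolist() for u in e])
for col in(196,199,202,205,207):
    p=g[:,col];e=[round(i+(130-p[i])/(p[i+1]-p[i]),2) for i in range(155,205) if (p[i]-130)*(p[i+1]-130)<0]
    print(col,e,[round(unproj(d,(col,v),50)[0],1) for v in e])
s,p,R=st();print(R.as_matrix().round(3))
E
```

```text
160 [np.float64(203.82), np.float64(205.05)] [[581.4, 98.2], [581.3, 95.2]]
161 [np.float64(194.43), np.float64(205.62)] [[579.3, 121.4], [578.8, 93.8]]
162 [np.float64(193.49), np.float64(205.85)] [[576.9, 123.7], [576.4, 93.3]]
163 [np.float64(193.3), np.float64(205.91)] [[574.4, 124.2], [573.9, 93.1]]
164 [np.float64(193.38), np.float64(205.83)] [[571.9, 124.0], [571.4, 93.4]]
182 [np.float64(195.58), np.float64(207.8)] [[527.4, 119.0], [526.9, 89.0]]
184 [np.float64(195.23), np.float64(207.9)] [[522.5, 119.9], [522.0, 88.8]]
186 [np.float64(195.22), np.float64(207.94)] [[517.6, 120.0], [517.1, 88.7]]
188 [np.float64(195.39), np.float64(208.02)] [[512.7, 119.6], [512.2, 88.6]]
190 [np.float64(195.57), np.float64(208.22)] [[507.8, 119.2], [507.3, 88.1]]
192 [np.float64(195.98), np.float64(208.54)] [[502.8, 118.2], [502.3, 87.4]]
194 [np.float64(196.19), np.float64(208.42)] [[497.9, 117.7], [497.4, 87.7]]
196 [np.float64(160.46), np.float64(166.68), np.float64(181.68), np.float64(192.2)] [np.float64(580.6), np.float64(565.2), np.float64(528.2), np.float64(502.4)]
199 [np.float64(160.43), np.float64(165.87), np.float64(181.34), np.float64(195.63)] [np.float64(580.5), np.float64(567.1), np.float64(528.9), np.float64(493.8)]
202 [np.float64(160.43), np.float64(165.79), np.float64(181.18), np.float64(195.32)] [np.float64(580.4), np.float64(567.1), np.float64(529.2), np.float64(494.5)]
205 [np.float64(159.96), np.float64(165.65), np.float64(180.61), np.float64(195.26)] [np.float64(581.4), np.float64(567.4), np.float64(530.5), np.float64(494.5)]
207 [np.float64(180.74), np.float64(195.18)] [np.float64(530.1), np.float64(494.6)]
[[ 0.965  0.264  0.   ]
 [ 0.264 -0.965  0.   ]
 [ 0.    -0.    -1.   ]]
```

```bash
cat >> h.py <<'E'
def plan(wps,start=None,step=45,ang=.13):
    """rows through way-points [(p,R),..], rounding fed back"""
    s,p,R=st()
    if start: p,R=start
    rows=[];import json
    for P,Q in wps:
        P=np.array(P,float);rv=(R.inv()*Q).as_rotvec()
        n=max(1,int(np.ceil(max(np.linalg.norm(P-p)/step,np.linalg.norm(rv)/ang))))
        for i in range(n):
            k=n-i
            sh=np.round(R.inv().apply((P-p)/k)/10,1);tv=np.round((R.inv()*Q).as_rotvec()/k,2)
            rows.append({a:float(b) for a,b in zip(["x","y","z","ax","ay","az"],[*sh,*tv]) if b})
            p=p+R.apply(sh*10);R=R*Ro.from_rotvec(tv)
    for i in range(0,len(rows),5):print(json.dumps(rows[i:i+5]))
    print("end",p.round(1),(R.inv()*wps[-1][1]).as_rotvec().round(3))
def stat():
    s,p,R=st();print(round(float(s["clock"]),2),p.round(1),R.as_matrix().round(3).tolist(),"F",np.round(s["force"],1),"g",round(float(s["gripper_width"]),3),round(float(s["gripper_force"]),1),"q",s["qpos"].round(2))
E
python3 - <<'E'
from h import *
T=tool(.7,.076)
plan([((400,-350,300),tool(.35,.17)),((400,-50,280),T),((409,96,203),T)])
print(T.as_matrix().round(3))
E
```

```text
[{"x": 3.7, "y": -2.0, "z": -0.7, "ay": 0.04, "az": 0.01}, {"x": 3.7, "y": -2.0, "z": -0.6, "ay": 0.04, "az": 0.01}, {"x": 3.7, "y": -2.0, "z": -0.4, "ay": 0.04, "az": 0.01}, {"x": 3.7, "y": -2.1, "z": -0.3, "ay": 0.05, "az": 0.01}, {"x": 3.6, "y": -2.1, "z": -0.1, "ay": 0.05, "az": 0.01}]
[{"x": 3.6, "y": -2.1, "z": 0.1, "ax": -0.01, "ay": 0.04, "az": 0.01}, {"x": 3.6, "y": -2.2, "z": 0.2, "ay": 0.05, "az": 0.02}, {"x": 3.6, "y": -2.3, "z": 0.4, "ax": -0.01, "ay": 0.04, "az": 0.01}, {"x": 0.6, "y": -4.2, "z": 0.5, "ax": -0.01, "ay": 0.05, "az": 0.01}, {"x": 0.5, "y": -4.2, "z": 0.5, "ax": -0.01, "ay": 0.05, "az": 0.01}]
[{"x": 0.5, "y": -4.2, "z": 0.5, "ax": -0.01, "ay": 0.05, "az": 0.01}, {"x": 0.4, "y": -4.3, "z": 0.4, "ay": 0.05, "az": 0.01}, {"x": 0.3, "y": -4.3, "z": 0.5, "ax": -0.01, "ay": 0.05, "az": 0.02}, {"x": 0.2, "y": -4.2, "z": 0.4, "ay": 0.05, "az": 0.01}, {"x": 0.2, "y": -4.3, "z": 0.5, "ax": -0.01, "ay": 0.05, "az": 0.02}]
[{"x": -0.9, "y": -3.6, "z": 1.8}, {"x": -0.9, "y": -3.6, "z": 1.8}, {"x": -0.8, "y": -3.6, "z": 1.8}, {"x": -0.9, "y": -3.7, "z": 1.7}]
end [408.7  96.2 203.3] [ 0.002 -0.001 -0.003]
[[ 0.763  0.076  0.642]
 [ 0.058 -0.997  0.049]
 [ 0.644  0.    -0.765]]
```

send_rows([
  {"x": 3.7, "y": -2.0, "z": -0.7, "ay": 0.04, "az": 0.01},
  {"x": 3.7, "y": -2.0, "z": -0.6, "ay": 0.04, "az": 0.01},
  {"x": 3.7, "y": -2.0, "z": -0.4, "ay": 0.04, "az": 0.01},
  {"x": 3.7, "y": -2.1, "z": -0.3, "ay": 0.05, "az": 0.01},
  {"x": 3.6, "y": -2.1, "z": -0.1, "ay": 0.05, "az": 0.01},
], gripper=5.0)

```text
schema error: expected keys x, y, z, ax, ay, az
```

send_rows([
  {"x": 3.6, "y": -2.1, "z": 0.1, "ax": -0.01, "ay": 0.04, "az": 0.01},
  {"x": 3.6, "y": -2.1, "z": 0.2, "ay": 0.05, "az": 0.02},
  {"x": 3.6, "y": -2.3, "z": 0.4, "ax": -0.01, "ay": 0.04, "az": 0.01},
  {"x": 0.6, "y": -4.2, "z": 0.5, "ax": -0.01, "ay": 0.05, "az": 0.01},
  {"x": 0.5, "y": -4.2, "z": 0.5, "ax": -0.01, "ay": 0.05, "az": 0.01},
])

```text
schema error: expected keys x, y, z, ax, ay, az
```

All six keys are required.

send_rows([
  {"x": 3.7, "y": -2.0, "z": -0.7, "ax": 0, "ay": 0.04, "az": 0.01},
  {"x": 3.7, "y": -2.0, "z": -0.6, "ax": 0, "ay": 0.04, "az": 0.01},
  {"x": 3.7, "y": -2.0, "z": -0.4, "ax": 0, "ay": 0.04, "az": 0.01},
  {"x": 3.7, "y": -2.1, "z": -0.3, "ax": 0, "ay": 0.05, "az": 0.01},
  {"x": 3.6, "y": -2.1, "z": -0.1, "ax": 0, "ay": 0.05, "az": 0.01},
], gripper=5.0)

```text
clock: 2.05
tcp_pos: [310.9, -434.2, 278.8]
orientation: [-0.015, 0.988, 0.107, 0.11]
force: [0.4, -0.2, -0.2]
gripper_width: 0.583
gripper_force: 0.0
```

send_rows([
  {"x": 3.6, "y": -2.1, "z": 0.1, "ax": -0.01, "ay": 0.04, "az": 0.01},
  {"x": 3.6, "y": -2.1, "z": 0.2, "ax": 0, "ay": 0.05, "az": 0.02},
  {"x": 3.6, "y": -2.3, "z": 0.4, "ax": -0.01, "ay": 0.04, "az": 0.01},
  {"x": 0.6, "y": -4.2, "z": 0.5, "ax": -0.01, "ay": 0.05, "az": 0.01},
  {"x": 0.5, "y": -4.2, "z": 0.5, "ax": -0.01, "ay": 0.05, "az": 0.01},
])

```text
clock: 2.55
tcp_pos: [401.3, -264.0, 294.4]
orientation: [-0.01, 0.972, 0.073, 0.224]
force: [-0.8, 0.5, 1.4]
gripper_width: 0.589
gripper_force: 0.0
```

```bash
sed -i 's/ if b})/})/' h.py; python3 - <<'E'
from h import *
stat()
T=tool(.7,.076)
plan([((400,-50,280),T),((409,96,203),T)])
E
```

```text
2.55 [ 401.3 -264.   294.4] [[0.889, 0.147, 0.434], [0.138, -0.989, 0.052], [0.437, 0.014, -0.899]] F [-0.8  0.5  1.4] g 0.589 0.0 q [-0.82 -0.18 -0.54  0.92  0.36  2.22]
[{"x": 0.4, "y": -4.2, "z": 0.5, "ax": -0.01, "ay": 0.05, "az": 0.01}, {"x": 0.4, "y": -4.3, "z": 0.4, "ax": -0.0, "ay": 0.05, "az": 0.01}, {"x": 0.3, "y": -4.3, "z": 0.5, "ax": -0.01, "ay": 0.05, "az": 0.02}, {"x": 0.2, "y": -4.2, "z": 0.4, "ax": -0.0, "ay": 0.05, "az": 0.01}, {"x": 0.2, "y": -4.3, "z": 0.5, "ax": -0.01, "ay": 0.05, "az": 0.02}]
[{"x": -0.9, "y": -3.6, "z": 1.8, "ax": 0.0, "ay": -0.0, "az": -0.0}, {"x": -0.9, "y": -3.6, "z": 1.8, "ax": 0.0, "ay": -0.0, "az": -0.0}, {"x": -0.9, "y": -3.6, "z": 1.8, "ax": 0.0, "ay": -0.0, "az": -0.0}, {"x": -0.8, "y": -3.7, "z": 1.7, "ax": 0.0, "ay": -0.0, "az": -0.0}]
end [409.   96.3 203.1] [ 0.002 -0.003 -0.002]
```

send_rows([
  {"x": 0.4, "y": -4.2, "z": 0.5, "ax": -0.01, "ay": 0.05, "az": 0.01},
  {"x": 0.4, "y": -4.3, "z": 0.4, "ax": 0, "ay": 0.05, "az": 0.01},
  {"x": 0.3, "y": -4.3, "z": 0.5, "ax": -0.01, "ay": 0.05, "az": 0.02},
  {"x": 0.2, "y": -4.2, "z": 0.4, "ax": 0, "ay": 0.05, "az": 0.01},
  {"x": 0.2, "y": -4.3, "z": 0.5, "ax": -0.01, "ay": 0.05, "az": 0.02},
])

```text
clock: 3.05
tcp_pos: [399.2, -50.5, 279.9]
orientation: [-0.012, 0.938, 0.032, 0.345]
force: [0.7, 1.5, -0.1]
gripper_width: 0.587
gripper_force: 0.0
```

send_rows([
  {"x": -0.9, "y": -3.6, "z": 1.8, "ax": 0, "ay": 0, "az": 0},
  {"x": -0.9, "y": -3.6, "z": 1.8, "ax": 0, "ay": 0, "az": 0},
  {"x": -0.9, "y": -3.6, "z": 1.8, "ax": 0, "ay": 0, "az": 0},
  {"x": -0.8, "y": -3.7, "z": 1.7, "ax": 0, "ay": 0, "az": 0},
  {"x": 0, "y": 0, "z": 0, "ax": 0, "ay": 0, "az": 0},
])

```text
clock: 3.55
tcp_pos: [424.0, 53.1, 237.9]
orientation: [-0.024, 0.945, 0.057, 0.322]
force: [0.4, 0.7, -0.5]
gripper_width: 0.587
gripper_force: 0.0
```

```bash
python3 - <<'E'
from h import *
stat()
T=tool(.7,.076)
G=np.array([537.5,105.8,0])+Ro.from_euler('z',.076).apply([0.5,0,49.5]);print(G)
plan([(G-T.apply([0,0,30]),T),(G,T)])
E
```

```text
3.55 [424.   53.1 237.9] [[0.785, 0.123, 0.606], [0.092, -0.992, 0.082], [0.612, -0.009, -0.791]] F [ 0.4  0.7 -0.5] g 0.587 0.0 q [ 0.12 -0.56 -1.02  0.45  0.01  3.14]
[537.99855669 105.83796343  49.5       ]
[{"x": -0.4, "y": -0.8, "z": 3.8, "ax": -0.01, "ay": 0.01, "az": 0.01}, {"x": -0.5, "y": -0.8, "z": 3.8, "ax": -0.01, "ay": 0.01, "az": 0.01}, {"x": -0.5, "y": -0.8, "z": 3.9, "ax": -0.01, "ay": 0.01, "az": 0.0}, {"x": -0.6, "y": -0.8, "z": 3.8, "ax": -0.0, "ay": 0.01, "az": 0.01}, {"x": -0.7, "y": -0.9, "z": 3.8, "ax": -0.01, "ay": 0.0, "az": 0.0}]
[{"x": 0.0, "y": 0.0, "z": 3.0, "ax": 0.0, "ay": 0.0, "az": 0.0}]
end [537.5 105.9  49.4] [0.003 0.002 0.002]
```

Joints 6 and 3 reached their limits here. A half turn of the tool gives the same grasp, so I'll rise and turn it.

```bash
python3 - <<'E'
from h import *
T=tool(.7,.076);s,p,R=st()
P=(430,80,310)
plan([(P,R)])
# then half turn about tool z (negative), 21 x -0.15 from R ; report residual
R2=R*Ro.from_rotvec([0,0,-.1495*21]);print((R2.inv()*T*Ro.from_rotvec([0,0,np.pi])).as_rotvec())
E
```

```text
[{"x": 2.6, "y": -1.3, "z": -2.6, "ax": 0.0, "ay": 0.0, "az": 0.0}, {"x": 2.5, "y": -1.4, "z": -2.5, "ax": 0.0, "ay": 0.0, "az": 0.0}]
end [429.8  80.4 309.6] [0. 0. 0.]
[ 0.03668182 -0.04167716  0.02953441]
```

send_rows([
  {"x": 2.5, "y": 0.0, "z": -2.5, "ax": 0, "ay": 0, "az": 0},
  {"x": 2.5, "y": 0.0, "z": -2.5, "ax": 0, "ay": 0, "az": -0.14},
  {"x": 0, "y": 0, "z": 0, "ax": 0, "ay": 0, "az": -0.15},
  {"x": 0, "y": 0, "z": 0, "ax": 0, "ay": 0, "az": -0.15},
  {"x": 0, "y": 0, "z": 0, "ax": 0, "ay": 0, "az": -0.15},
])

```text
clock: 4.05
tcp_pos: [432.9, 50.8, 309.5]
orientation: [0.073, 0.887, 0.329, 0.316]
force: [0.4, -0.0, 0.7]
gripper_width: 0.591
gripper_force: 0.0
```

send_rows([
  {"x": 0, "y": 0, "z": 0, "ax": 0, "ay": 0, "az": -0.15},
  {"x": 0, "y": 0, "z": 0, "ax": 0, "ay": 0, "az": -0.15},
  {"x": 0, "y": 0, "z": 0, "ax": 0, "ay": 0, "az": -0.15},
  {"x": 0, "y": 0, "z": 0, "ax": 0, "ay": 0, "az": -0.15},
  {"x": 0, "y": 0, "z": 0, "ax": 0, "ay": 0, "az": -0.15},
])

```text
clock: 4.55
tcp_pos: [432.7, 50.7, 309.1]
orientation: [0.184, 0.705, 0.631, 0.267]
force: [-0.4, -0.5, -0.4]
gripper_width: 0.588
gripper_force: 0.0
```

send_rows([
  {"x": 0, "y": 0, "z": 0, "ax": 0, "ay": 0, "az": -0.15},
  {"x": 0, "y": 0, "z": 0, "ax": 0, "ay": 0, "az": -0.15},
  {"x": 0, "y": 0, "z": 0, "ax": 0, "ay": 0, "az": -0.15},
  {"x": 0, "y": 0, "z": 0, "ax": 0, "ay": 0, "az": -0.15},
  {"x": 0, "y": 0, "z": 0, "ax": 0, "ay": 0, "az": -0.15},
])

```text
clock: 5.05
tcp_pos: [432.7, 50.7, 309.1]
orientation: [0.269, 0.425, 0.845, 0.181]
force: [-0.2, 0.5, 0.1]
gripper_width: 0.586
gripper_force: 0.0
```

send_rows([
  {"x": 0, "y": 0, "z": 0, "ax": 0, "ay": 0, "az": -0.15},
  {"x": 0, "y": 0, "z": 0, "ax": 0, "ay": 0, "az": -0.15},
  {"x": 0, "y": 0, "z": 0, "ax": 0, "ay": 0, "az": -0.15},
  {"x": 0, "y": 0, "z": 0, "ax": 0, "ay": 0, "az": -0.15},
  {"x": 0, "y": 0, "z": 0, "ax": 0, "ay": 0, "az": -0.15},
])

```text
clock: 5.55
tcp_pos: [432.7, 50.7, 309.1]
orientation: [0.317, 0.085, 0.942, 0.07]
force: [0.3, 1.1, -0.4]
gripper_width: 0.585
gripper_force: 0.0
```

```bash
python3 - <<'E'
from h import *
stat()
T=tool(.7,.076)*Ro.from_rotvec([0,0,np.pi])
G=np.array([538,105.8,49.5])
plan([((450,90,300),T),(G-T.apply([0,0,120]),T),(G-T.apply([0,0,30]),T)])
E
```

```text
5.55 [432.7  50.7 309.1] [[-0.785, 0.117, 0.608], [0.206, 0.976, 0.078], [-0.584, 0.187, -0.79]] F [ 0.3  1.1 -0.4] g 0.585 0.0 q [ 0.11 -0.58 -0.87  0.62  0.01  0.29]
[{"x": -0.0, "y": 1.3, "z": 0.7, "ax": 0.01, "ay": -0.01, "az": -0.09}, {"x": -0.1, "y": 1.3, "z": 0.7, "ax": 0.01, "ay": -0.02, "az": -0.09}, {"x": -0.2, "y": 1.3, "z": 0.6, "ax": 0.01, "ay": -0.01, "az": -0.09}, {"x": 2.3, "y": 0.2, "z": 3.2, "ax": -0.0, "ay": -0.0, "az": 0.0}, {"x": 2.3, "y": 0.2, "z": 3.3, "ax": -0.0, "ay": -0.0, "az": 0.0}]
[{"x": 2.3, "y": 0.3, "z": 3.2, "ax": -0.0, "ay": -0.0, "az": 0.0}, {"x": 2.3, "y": 0.2, "z": 3.3, "ax": -0.0, "ay": -0.0, "az": 0.0}, {"x": -0.0, "y": 0.0, "z": 4.5, "ax": -0.0, "ay": -0.0, "az": 0.0}, {"x": -0.0, "y": 0.0, "z": 4.5, "ax": -0.0, "ay": -0.0, "az": 0.0}]
end [518.9 103.9  72.3] [-0.003 -0.005  0.002]
```

send_rows([
  {"x": 0, "y": 1.3, "z": 0.7, "ax": 0.01, "ay": -0.01, "az": -0.09},
  {"x": -0.1, "y": 1.3, "z": 0.7, "ax": 0.01, "ay": -0.02, "az": -0.09},
  {"x": -0.2, "y": 1.3, "z": 0.6, "ax": 0.01, "ay": -0.01, "az": -0.09},
  {"x": 2.3, "y": 0.2, "z": 3.2, "ax": 0, "ay": 0, "az": 0},
  {"x": 2.3, "y": 0.2, "z": 3.3, "ax": 0, "ay": 0, "az": 0},
])

```text
clock: 6.05
tcp_pos: [458.6, 96.9, 225.6]
orientation: [0.338, -0.033, 0.94, 0.012]
force: [25.8, 3.1, -26.7]
gripper_width: 0.586
gripper_force: 0.0
```

send_rows([
  {"x": 2.3, "y": 0.3, "z": 3.2, "ax": 0, "ay": 0, "az": 0},
  {"x": 2.3, "y": 0.2, "z": 3.3, "ax": 0, "ay": 0, "az": 0},
  {"x": 0, "y": 0, "z": 2.0, "ax": 0, "ay": 0, "az": 0},
])

```text
clock: 6.35
tcp_pos: [499.4, 113.2, 160.0]
orientation: [0.313, -0.032, 0.949, 0.006]
force: [-0.2, 0.1, 0.0]
gripper_width: 0.586
gripper_force: 0.0
```

```bash
python3 - <<'E'
from h import *
stat()
T=tool(.7,.076)*Ro.from_rotvec([0,0,np.pi])
G=np.array([538,105.8,49.5])
plan([(G-T.apply([0,0,30]),T)],step=30)
c=r.camera("scene");cv2.imwrite("pics/s2.png",cv2.resize(c["img"][80:230,170:330],None,fx=4,fy=4))
E
```

```text
6.35 [499.4 113.2 160. ] [[-0.801, -0.064, 0.595], [-0.057, 0.998, 0.031], [-0.595, -0.009, -0.803]] F [-0.2  0.1  0. ] g 0.586 0.0 q [ 0.32 -0.21 -1.02  0.14 -0.16  0.2 ]
[{"x": 0.9, "y": -0.2, "z": 2.0, "ax": -0.0, "ay": -0.02, "az": -0.0}, {"x": 1.0, "y": -0.2, "z": 2.0, "ax": -0.0, "ay": -0.01, "az": -0.0}, {"x": 1.0, "y": -0.3, "z": 2.0, "ax": -0.01, "ay": -0.02, "az": -0.0}, {"x": 1.0, "y": -0.2, "z": 2.1, "ax": -0.0, "ay": -0.01, "az": -0.0}]
end [519.1 104.8  72.2] [-0.005 -0.002 -0.003]
```

View pics/s2.png

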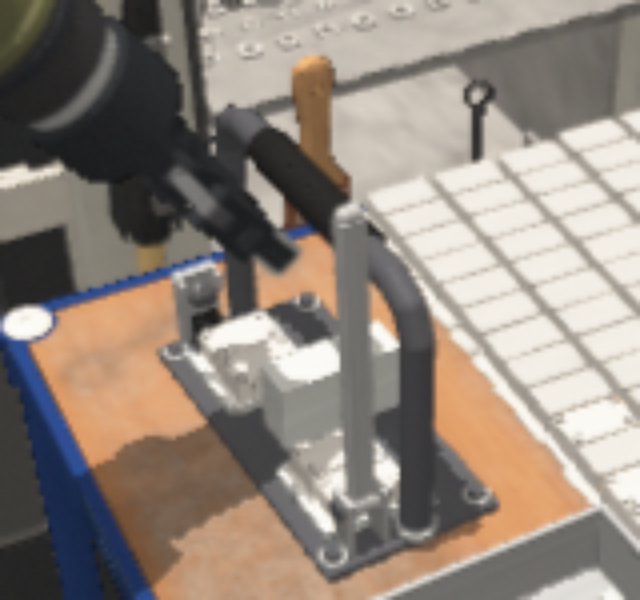

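The picture shows the gripper at the left of the handle, its fingers at about (280,250), and everything undisturbed. Joint 3 is at its limit, so I'll keep a lean of about 0.64 and go down first, then forward.

```bash
python3 - <<'E'
from h import *
T=tool(.64,.076)*Ro.from_rotvec([0,0,np.pi])
plan([((502,103,100),T),((521,104.5,71.5),T)],step=25)
E
```

```text
[{"x": 1.1, "y": -0.3, "z": 1.6, "ax": -0.01, "ay": -0.0, "az": -0.0}, {"x": 1.1, "y": -0.3, "z": 1.6, "ax": -0.0, "ay": -0.0, "az": -0.0}, {"x": 1.2, "y": -0.4, "z": 1.6, "ax": -0.01, "ay": -0.0, "az": -0.0}, {"x": 0.1, "y": 0.0, "z": 1.7, "ax": 0.0, "ay": -0.0, "az": -0.0}, {"x": 0.1, "y": 0.0, "z": 1.7, "ax": 0.0, "ay": -0.0, "az": -0.0}]
end [520.5 104.3  71.4] [ 0.005 -0.003 -0.004]
```

send_rows([
  {"x": 1.1, "y": -0.3, "z": 1.6, "ax": -0.01, "ay": 0, "az": 0},
  {"x": 1.1, "y": -0.3, "z": 1.6, "ax": 0, "ay": 0, "az": 0},
  {"x": 1.2, "y": -0.4, "z": 1.6, "ax": -0.01, "ay": 0, "az": 0},
])

```text
clock: 6.7
tcp_pos: [520.5, 109.7, 120.0]
orientation: [0.299, -0.034, 0.954, 0.012]
force: [0.4, 0.0, -0.1]
gripper_width: 0.584
gripper_force: 0.0
```

```bash
python3 - <<'E'
from h import *
stat()
T=tool(.64,.076)*Ro.from_rotvec([0,0,np.pi])
plan([((521,104.5,73),T)],step=25)
E
```

```text
6.7 [520.5 109.7 120. ] [[-0.819, -0.072, 0.569], [-0.058, 0.997, 0.042], [-0.571, 0.002, -0.821]] F [ 0.4  0.  -0.1] g 0.584 0.0 q [ 0.28 -0.09 -1.02  0.04 -0.11  0.17]
[{"x": 1.3, "y": -0.3, "z": 1.9, "ax": -0.0, "ay": -0.02, "az": -0.0}, {"x": 1.4, "y": -0.2, "z": 1.9, "ax": -0.0, "ay": -0.01, "az": -0.0}]
end [520.8 104.8  73.4] [-0.001 -0.003 -0.005]
```

```bash
cat > kin.py <<'E'
from h import *
from scipy.optimize import least_squares
D=[([-1.304,.314,-.0475,1.21,0,1.571],(158.1,-578.5,241.9)),([-.82,-.18,-.54,.92,.36,2.22],(401.3,-264,294.4)),
([.12,-.56,-1.02,.45,.01,3.14],(424,53.1,237.9)),([.11,-.58,-.87,.62,.01,.29],(432.7,50.7,309.1)),
([.32,-.21,-1.02,.14,-.16,.2],(499.4,113.2,160)),([.28,-.09,-1.02,.04,-.11,.17],(520.5,109.7,120))]
def fk(q,k):
    a,b,c1,c2,h,off,e,s5=k
    P=q[1]-q[2]+q[3]
    A=Ro.from_euler('z',q[0])
    Ry=lambda t:Ro.from_euler('y',t)
    W=A*Ry(P)
    S=W*Ro.from_euler('z',s5*q[4])
    p=A.apply([off,0,h])+(A*Ry(q[1])).apply([0,0,a])+(A*Ry(q[1]-q[2])).apply([b,0,e])+W.apply([c1,0,0])+S.apply([c2,0,0])
    # tool: z=S x-axis ; roll q6 ; q6=0 -> tool x = S z... 
    M=np.column_stack([S.apply([0,0,-1]),S.apply([0,1,0]),S.apply([1,0,0])])
    return p,Ro.from_matrix(M)*Ro.from_rotvec([0,0,q[5]])
def fit():
    best=None
    for s in(1,-1):
        f=lambda k:np.concatenate([fk(q,[*k[:6],0,s])[0]-p for q,p in D]+[(np.array(k)-[425,400,100,180,150,0])*.01])
        o=least_squares(f,[425,400,100,180,150,0]);
        if best is None or o.cost<best[0].cost:best=(o,s)
    return best
if __name__=="__main__":
    o,s=fit();print(s,o.x.round(1),o.fun.round(1))
    k=[*o.x,0,s] if len(o.x)==6 else o.x
    k=[*o.x[:6],0,s]
    s_,p,R=st();p2,R2=fk(s_["qpos"],k);print(p,p2,R.as_matrix().round(2),R2.as_matrix().round(2))
E
python3 kin.py
```

```text
1 [650.5 528.5 302.2 321.9 416.  -86.5] [  2.3  -8.3 -18.3  -1.4   1.6  -2.8  -2.9   0.9   1.9  10.7   1.5   7.1
  -5.9  -3.7   5.1  -8.4   0.8   7.    2.3   1.3   2.    1.4   2.7  -0.9]
[520.48598652 109.68606179 120.02007889] [510.38765396 106.58016773 123.75655902] [[-0.82 -0.07  0.57]
 [-0.06  1.    0.04]
 [-0.57  0.   -0.82]] [[-0.82 -0.07  0.57]
 [-0.06  1.    0.04]
 [-0.57  0.   -0.82]]
```

```bash
cat > kin2.py <<'E'
from kin import *
s0,p0,R0=st();D[-1]=(s0["qpos"],p0)
import json
def fk2(q,k):  # adds upper-arm x offset
    p,R=fk(q,[*k[:7],1]);return p+(Ro.from_euler('z',q[0])*Ro.from_euler('y',q[1])).apply([k[7],0,0]),R
reg=np.array([425,400,100,180,150,0,0,0.]);w=np.array([1,1,1,1,1,3,1,1])*.003
f=lambda k:np.concatenate([fk2(q,k)[0]-p for q,p in D]+[(k-reg)*w])
o=least_squares(f,reg);print(o.x.round(1),o.fun.round(1))
json.dump(o.x.tolist(),open("k.json","w"))
E
python3 kin2.py
```

```text
[548.  456.6 168.2 318.9 302.7 -14.8  68.2  -6. ] [ 0.   0.  -1.  -1.  -0.4  2.2 -0.   1.2 -0.3  0.2  0.3 -1.1  1.  -0.9
  0.8 -0.6 -0.1 -0.7  0.4  0.2  0.2  0.4  0.5 -0.1  0.2 -0. ]
```

```bash
cat > ik.py <<'E'
from h import *
import json
from scipy.optimize import least_squares
from kin import fk
K=np.array(json.load(open("k.json")))
lo=np.array([-2.67,-.69,-1.03,-2.08,-1.42,-3.14]);hi=np.array([2.67,1.73,1.25,2.16,1.45,3.14])
def fk2(q,k=K):
    p,R=fk(q,[*k[:7],1]);return p+(Ro.from_euler('z',q[0])*Ro.from_euler('y',q[1])).apply([k[7],0,0]),R
def ik(p,R,q0):
    f=lambda q:np.r_[fk2(q)[0]-p,300*(fk2(q)[1].inv()*R).as_rotvec()]
    o=least_squares(f,np.clip(q0,-3,3));return o.x,o.cost
def show(p,R,q0,tag=""):
    q,c=ik(np.array(p,float),R,q0);m=np.minimum(q-lo,hi-q);print(tag,q.round(2),"cost",round(c,2),"OK" if m.min()>0.015 and c<1 else "BAD j%d"%(m.argmin()+1));return q
E
python3 - <<'E'
from ik import *
H=Ro.from_rotvec([0,0,np.pi])
s,p,R=st();q0=s["qpos"]
for L in(.45,.52,.6,.7,.8):
    T=tool(L,.076)*H
    for x,y,z in((538,105.8,50),(521,104.5,72),(510,104,90),(500,104,120),(480,103,150),(460,100,180),(460,100,260),(430,98,260),(430,98,300)):
        show((x,y,z),T,q0,(L,x,z))
E
```

```text
(0.45, 538, 50) [ 0.23  0.12 -0.91  0.09 -0.07  0.14] cost 0.0 OK
(0.45, 521, 72) [ 0.24  0.05 -0.92  0.15 -0.07  0.15] cost 0.0 OK
(0.45, 510, 90) [ 0.25  0.   -0.92  0.21 -0.07  0.15] cost 0.0 OK
(0.45, 500, 120) [ 0.25 -0.07 -0.9   0.3  -0.08  0.16] cost 0.0 OK
(0.45, 480, 150) [ 0.26 -0.15 -0.88  0.4  -0.08  0.17] cost 0.0 OK
(0.45, 460, 180) [ 0.27 -0.23 -0.87  0.49 -0.08  0.18] cost 0.0 OK
(0.45, 460, 260) [ 0.27 -0.3  -0.72  0.71 -0.08  0.18] cost 0.0 OK
(0.45, 430, 260) [ 0.29 -0.36 -0.76  0.73 -0.09  0.19] cost 0.0 OK
(0.45, 430, 300) [ 0.29 -0.38 -0.68  0.83 -0.09  0.19] cost 0.0 OK
(0.52, 538, 50) [ 0.24  0.11 -0.99 -0.04 -0.08  0.14] cost 0.0 OK
(0.52, 521, 72) [ 0.25  0.03 -0.99  0.03 -0.09  0.15] cost 0.0 OK
(0.52, 510, 90) [ 0.26 -0.02 -0.99  0.09 -0.09  0.16] cost 0.0 OK
(0.52, 500, 120) [ 0.26 -0.1  -0.97  0.19 -0.09  0.16] cost 0.0 OK
(0.52, 480, 150) [ 0.28 -0.19 -0.95  0.3  -0.1   0.17] cost 0.0 OK
(0.52, 460, 180) [ 0.28 -0.28 -0.93  0.4  -0.1   0.18] cost 0.0 OK
(0.52, 460, 260) [ 0.28 -0.35 -0.79  0.62 -0.1   0.18] cost 0.0 OK
(0.52, 430, 260) [ 0.31 -0.42 -0.8
[... 1248 characters left out ...]
cost 0.0 OK
(0.7, 430, 300) [ 0.35 -0.58 -0.91  0.56 -0.18  0.21] cost 0.0 OK
(0.8, 538, 50) [ 0.28  0.21 -1.27 -0.7  -0.14  0.14] cost 0.0 BAD j3
(0.8, 521, 72) [ 0.29  0.1  -1.28 -0.6  -0.15  0.15] cost 0.0 BAD j3
(0.8, 510, 90) [ 0.3   0.01 -1.28 -0.51 -0.16  0.16] cost 0.0 BAD j3
(0.8, 500, 120) [ 0.31 -0.12 -1.26 -0.35 -0.17  0.16] cost 0.0 BAD j3
(0.8, 480, 150) [ 0.33 -0.27 -1.24 -0.18 -0.18  0.18] cost 0.0 BAD j3
(0.8, 460, 180) [ 0.34 -0.41 -1.21 -0.02 -0.19  0.19] cost 0.0 BAD j3
(0.8, 460, 260) [ 0.34 -0.54 -1.06  0.27 -0.19  0.19] cost 0.0 BAD j3
(0.8, 430, 260) [ 0.38 -0.62 -1.08  0.33 -0.22  0.22] cost 0.0 BAD j3
(0.8, 430, 300) [ 0.38 -0.65 -1.    0.45 -0.22  0.22] cost 0.0 OK
```

Lean 0.54 is the most joint 3 allows, so I'll move the grasp point slightly towards -x. Back out, then come in low.

```bash
python3 - <<'E'
from ik import *
H=Ro.from_rotvec([0,0,np.pi]);T=tool(.54,.076)*H
s,p,R=st();q=s["qpos"]
G=np.array([525.7,104.9,49.5])
W=[((482,102.5,132),T),((495,103,100),T),(G-T.apply([0,0,30]),T)]
for a in W+[(G,T)]:q=show(*a,q)
plan(W)
E
```

```text
[ 0.28 -0.17 -1.    0.21 -0.1   0.17] cost 0.0 OK
 [ 0.27 -0.08 -1.02  0.09 -0.1   0.16] cost 0.0 BAD j3
 [ 0.26  0.   -1.03  0.01 -0.09  0.16] cost 0.0 BAD j3
 [ 0.25  0.09 -1.03 -0.08 -0.09  0.15] cost 0.0 BAD j3
[{"x": 2.5, "y": -0.4, "z": -3.2, "ax": -0.0, "ay": 0.07, "az": -0.0}, {"x": 0.5, "y": -0.1, "z": 3.4, "ax": -0.0, "ay": -0.0, "az": -0.0}, {"x": -0.0, "y": -0.0, "z": 2.9, "ax": -0.0, "ay": -0.0, "az": -0.0}]
end [510.  104.   75.3] [-0.001 -0.003 -0.005]
```

Marginal; use 0.50.

```bash
python3 - <<'E'
from ik import *
H=Ro.from_rotvec([0,0,np.pi]);T=tool(.50,.076)*H
s,p,R=st();q=s["qpos"]
G=np.array([525.7,104.9,49.5])
W=[((482,102.5,132),T),((495,103,100),T),(G-T.apply([0,0,30]),T)]
for a in W+[(G,T)]:q=show(*a,q)
plan(W,step=35)
E
```

```text
[ 0.27 -0.15 -0.96  0.27 -0.09  0.17] cost 0.0 OK
 [ 0.26 -0.07 -0.98  0.16 -0.09  0.16] cost 0.0 OK
 [ 0.25  0.01 -0.99  0.08 -0.08  0.15] cost 0.0 OK
 [ 0.24  0.09 -0.99 -0.01 -0.08  0.15] cost 0.0 OK
[{"x": 1.3, "y": -0.2, "z": -1.6, "ax": -0.0, "ay": 0.05, "az": -0.0}, {"x": 1.3, "y": -0.2, "z": -1.5, "ax": -0.0, "ay": 0.06, "az": -0.0}, {"x": 0.4, "y": -0.1, "z": 3.4, "ax": -0.0, "ay": -0.0, "az": -0.0}, {"x": -0.3, "y": -0.0, "z": 2.9, "ax": -0.0, "ay": -0.0, "az": -0.0}]
end [511.3 104.1  75.7] [-0.    -0.003 -0.005]
```

send_rows([
  {"x": 1.3, "y": -0.2, "z": -1.6, "ax": 0, "ay": 0.05, "az": 0},
  {"x": 1.3, "y": -0.2, "z": -1.5, "ax": 0, "ay": 0.06, "az": 0},
  {"x": 0.4, "y": -0.1, "z": 3.4, "ax": 0, "ay": 0, "az": 0},
  {"x": -0.3, "y": 0, "z": 2.9, "ax": 0, "ay": 0, "az": 0},
])

```text
clock: 7.1
tcp_pos: [511.8, 104.0, 76.9]
orientation: [0.247, -0.034, 0.968, 0.01]
force: [0.0, -0.3, 0.7]
gripper_width: 0.582
gripper_force: 0.0
```

```bash
python3 - <<'E'
from h import *
stat()
T=tool(.5,.076)*Ro.from_rotvec([0,0,np.pi])
G=np.array([525.7,104.9,49.5])
plan([(G,T)],step=12)
c=r.camera("scene");t=r.camera("top")
a=cv2.resize(c["img"][110:220,200:300],None,fx=4,fy=5);b=cv2.resize(t["img"][140:215,140:260],None,fx=3.3,fy=5);h=min(a.shape[0],b.shape[0])
b=cv2.copyMakeBorder(b,0,a.shape[0]-b.shape[0],0,0,cv2.BORDER_CONSTANT)
cv2.imwrite("pics/s3.png",np.hstack([a,b]))
E
```

```text
7.1 [511.8 104.   76.9] [[-0.875, -0.071, 0.478], [-0.061, 0.997, 0.036], [-0.479, 0.002, -0.878]] F [ 0.  -0.3  0.7] g 0.582 0.0 q [ 0.25  0.01 -0.99  0.08 -0.08  0.16]
[{"x": 0.0, "y": -0.0, "z": 1.0, "ax": -0.0, "ay": 0.0, "az": -0.0}, {"x": 0.0, "y": -0.0, "z": 1.0, "ax": -0.0, "ay": 0.0, "az": -0.0}, {"x": 0.1, "y": -0.0, "z": 1.1, "ax": -0.0, "ay": 0.0, "az": -0.01}]
end [525.8 105.   49.3] [-0.     0.     0.005]
```

View pics/s3.png

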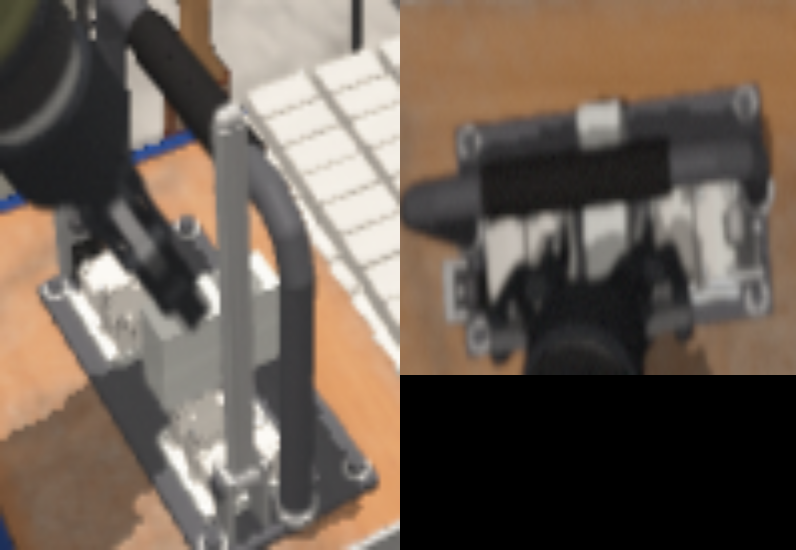

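The fingers straddle the bar end: in the right pane they're at about (540,255) and (655,255), with the bar at (603,230). I'll advance and close.

send_rows([
  {"x": 0, "y": 0, "z": 1.0, "ax": 0, "ay": 0, "az": 0},
  {"x": 0, "y": 0, "z": 1.0, "ax": 0, "ay": 0, "az": 0},
  {"x": 0.1, "y": 0, "z": 1.1, "ax": 0, "ay": 0, "az": 0},
  {"x": 0, "y": 0, "z": 0, "ax": 0, "ay": 0, "az": 0},
])

```text
clock: 7.6
tcp_pos: [524.5, 105.8, 47.0]
orientation: [0.245, -0.035, 0.969, 0.01]
force: [-0.7, -0.3, -0.5]
gripper_width: 0.586
gripper_force: 0.0
```

send_rows([
  {"x": 0, "y": 0, "z": 0, "ax": 0, "ay": 0, "az": 0},
  {"x": 0, "y": 0, "z": 0, "ax": 0, "ay": 0, "az": 0},
  {"x": 0, "y": 0, "z": 0, "ax": 0, "ay": 0, "az": 0},
  {"x": 0, "y": 0, "z": 0, "ax": 0, "ay": 0, "az": 0},
  {"x": 0, "y": 0, "z": 0, "ax": 0, "ay": 0, "az": 0},
], gripper=2.0)

```text
clock: 8.1
tcp_pos: [524.7, 105.9, 48.2]
orientation: [0.246, -0.035, 0.969, 0.01]
force: [-4.5, -1.9, 6.9]
gripper_width: 0.339
gripper_force: 60.7
```

```bash
python3 - <<'E'
from ik import *
H=Ro.from_rotvec([0,0,np.pi]);T=tool(.50,.076)*H
s,p,R=st();q=q0=s["qpos"]
for P in((525,106,58),(465,101,70),(430,98,120),(430,98,180),(425,98,220),(425,0,220),(425,-138,220),(425,98,320),(470,0,320),(470,-138,320),(514,-138,100),(514,-138,45)):q=show(P,T,q,P)
E
```

```text
(525, 106, 58) [ 0.25  0.07 -0.98  0.02 -0.08  0.15] cost 0.0 OK
(465, 101, 70) [ 0.28 -0.06 -1.07  0.07 -0.1   0.18] cost 0.0 BAD j3
(430, 98, 120) [ 0.3  -0.24 -1.05  0.27 -0.11  0.2 ] cost 0.0 BAD j3
(430, 98, 180) [ 0.3  -0.33 -0.95  0.46 -0.11  0.2 ] cost 0.0 OK
(425, 98, 220) [ 0.31 -0.39 -0.89  0.58 -0.11  0.2 ] cost 0.0 OK
(425, 0, 220) [-0.04 -0.42 -0.91  0.59  0.06 -0.1 ] cost 0.0 OK
(425, -138, 220) [-0.5  -0.31 -0.84  0.62  0.27 -0.52] cost 0.0 OK
(425, 98, 320) [ 0.31 -0.44 -0.69  0.83 -0.11  0.2 ] cost 0.0 OK
(470, 0, 320) [-0.04 -0.37 -0.66  0.79  0.05 -0.1 ] cost 0.0 OK
(470, -138, 320) [-0.44 -0.29 -0.6   0.82  0.24 -0.46] cost 0.0 OK
(514, -138, 100) [-0.39  0.01 -0.9   0.2   0.22 -0.42] cost 0.0 OK
(514, -138, 45) [-0.39  0.12 -0.97  0.03  0.22 -0.42] cost 0.0 OK
```

send_rows([
  {"x": -0.2, "y": 0, "z": -0.4, "ax": 0, "ay": 0, "az": 0},
  {"x": -0.2, "y": 0, "z": -0.4, "ax": 0, "ay": 0, "az": 0},
  {"x": 0, "y": 0, "z": 0, "ax": 0, "ay": 0, "az": 0},
])

```text
clock: 8.4
tcp_pos: [524.4, 106.2, 57.0]
orientation: [0.246, -0.035, 0.969, 0.01]
force: [-0.8, 0.4, -2.9]
gripper_width: 0.34
gripper_force: 59.7
```

```bash
python3 - <<'E'
from ik import *
s,p,R=st();q=s["qpos"]
W=[(P,R) for P in((490,103,87),(460,101,122),(430,98,180),(428,95,305),(440,-130,305))]
for a in W:q=show(*a,q)
plan(W,step=42)
E
```

```text
[ 0.26 -0.05 -1.01  0.12 -0.09  0.17] cost 0.0 OK
 [ 0.28 -0.18 -1.    0.25 -0.1   0.18] cost 0.0 OK
 [ 0.3  -0.33 -0.95  0.46 -0.11  0.2 ] cost 0.0 OK
 [ 0.29 -0.43 -0.72  0.79 -0.1   0.19] cost 0.0 OK
 [-0.46 -0.34 -0.66  0.81  0.25 -0.48] cost 0.0 OK
[{"x": 0.8, "y": -0.0, "z": -2.1, "ax": 0.0, "ay": 0.0, "az": 0.0}, {"x": 0.8, "y": -0.1, "z": -2.2, "ax": 0.0, "ay": 0.0, "az": 0.0}, {"x": 0.5, "y": 0.0, "z": -2.2, "ax": 0.0, "ay": 0.0, "az": 0.0}, {"x": 0.5, "y": 0.1, "z": -2.3, "ax": 0.0, "ay": 0.0, "az": 0.0}, {"x": -0.1, "y": -0.0, "z": -3.3, "ax": 0.0, "ay": 0.0, "az": 0.0}]
[{"x": -0.0, "y": -0.1, "z": -3.2, "ax": 0.0, "ay": 0.0, "az": 0.0}, {"x": -1.9, "y": -0.1, "z": -3.7, "ax": 0.0, "ay": 0.0, "az": 0.0}, {"x": -2.0, "y": -0.1, "z": -3.7, "ax": 0.0, "ay": 0.0, "az": 0.0}, {"x": -1.9, "y": -0.1, "z": -3.7, "ax": 0.0, "ay": 0.0, "az": 0.0}, {"x": 0.1, "y": -3.7, "z": -0.0, "ax": 0.0, "ay": 0.0, "az": 0.0}]
[{"x": 0.1, "y": -3.8, "z": -0.1, "ax": 0.0, "ay": 0.0, "az": 0.0}, {"x": 0.0, "y": -3.7, "z": -0.0, "ax": 0.0, "ay": 0.0, "az": 0.0}, {"x": 0.1, "y": -3.8, "z": -0.1, "ax": 0.0, "ay": 0.0, "az": 0.0}, {"x": 0.0, "y": -3.7, "z": -0.0, "ax": 0.0, "ay": 0.0, "az": 0.0}, {"x": 0.1, "y": -3.8, "z": -0.1, "ax": 0.0, "ay": 0.0, "az": 0.0}]
end [ 439.7 -130.2  305. ] [0. 0. 0.]
```

send_rows([
  {"x": 0.8, "y": 0, "z": -2.1, "ax": 0, "ay": 0, "az": 0},
  {"x": 0.8, "y": -0.1, "z": -2.2, "ax": 0, "ay": 0, "az": 0},
  {"x": 0.5, "y": 0, "z": -2.2, "ax": 0, "ay": 0, "az": 0},
  {"x": 0.5, "y": 0, "z": -2.3, "ax": 0, "ay": 0, "az": 0},
  {"x": 0, "y": 0, "z": -2.0, "ax": 0, "ay": 0, "az": 0},
])

```text
clock: 8.9
tcp_pos: [448.4, 99.1, 138.8]
orientation: [0.245, -0.035, 0.969, 0.01]
force: [-0.7, -0.1, -3.1]
gripper_width: 0.338
gripper_force: 60.7
```

send_rows([
  {"x": 0, "y": 0, "z": -2.2, "ax": 0, "ay": 0, "az": 0},
  {"x": 0, "y": 0, "z": -2.2, "ax": 0, "ay": 0, "az": 0},
  {"x": -1.4, "y": 0, "z": -2.7, "ax": 0, "ay": 0, "az": 0},
  {"x": -1.5, "y": -0.1, "z": -2.8, "ax": 0, "ay": 0, "az": 0},
  {"x": -1.4, "y": -0.1, "z": -2.8, "ax": 0, "ay": 0, "az": 0},
])

```text
clock: 9.4
tcp_pos: [427.1, 95.5, 272.1]
orientation: [0.245, -0.035, 0.969, 0.01]
force: [1.3, 0.8, -4.5]
gripper_width: 0.334
gripper_force: 60.6
```

send_rows([
  {"x": -1.4, "y": -0.1, "z": -2.8, "ax": 0, "ay": 0, "az": 0},
  {"x": 0, "y": 0, "z": 0, "ax": 0, "ay": 0, "az": 0},
])

```text
clock: 9.6
tcp_pos: [429.3, 95.1, 307.7]
orientation: [0.25, -0.035, 0.968, 0.011]
force: [1.6, 1.1, -3.1]
gripper_width: 0.343
gripper_force: 60.9
```

```bash
python3 - <<'E'
from ik import *
stat();s,p,R=st();q=s["qpos"]
plan([((440,-130,305),R)],step=35)
c=r.camera("scene");cv2.imwrite("pics/s4.png",cv2.resize(c["img"][60:290,120:360],None,fx=2.5,fy=2.5))
E
```

```text
9.6 [429.3  95.1 307.7] [[-0.873, -0.073, 0.482], [-0.062, 0.997, 0.038], [-0.484, 0.004, -0.875]] F [ 1.6  1.1 -3.1] g 0.343 60.9 q [ 0.29 -0.44 -0.72  0.79 -0.1   0.19]
[{"x": 0.1, "y": -3.2, "z": -0.0, "ax": 0.0, "ay": 0.0, "az": 0.0}, {"x": 0.1, "y": -3.2, "z": -0.0, "ax": 0.0, "ay": 0.0, "az": 0.0}, {"x": 0.1, "y": -3.2, "z": -0.0, "ax": 0.0, "ay": 0.0, "az": 0.0}, {"x": 0.1, "y": -3.2, "z": -0.0, "ax": 0.0, "ay": 0.0, "az": 0.0}, {"x": 0.1, "y": -3.2, "z": -0.0, "ax": 0.0, "ay": 0.0, "az": 0.0}]
[{"x": 0.0, "y": -3.3, "z": -0.1, "ax": 0.0, "ay": 0.0, "az": 0.0}, {"x": 0.1, "y": -3.2, "z": -0.0, "ax": 0.0, "ay": 0.0, "az": 0.0}]
end [ 440.  -129.7  304.9] [0. 0. 0.]
```

View pics/s4.png

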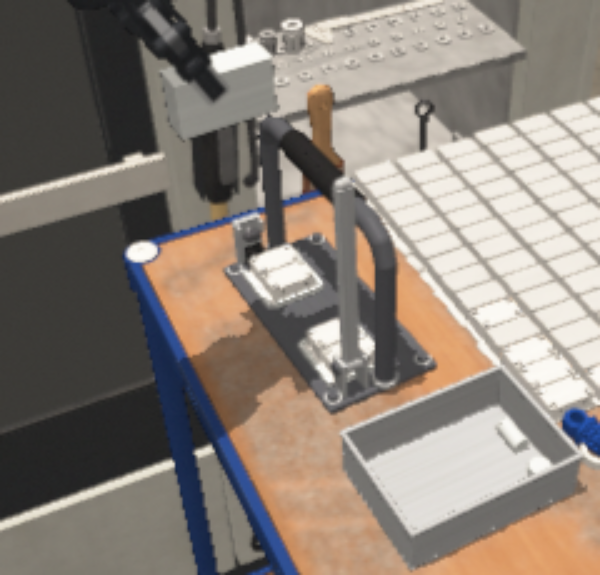

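The bar end is held level at (220,85), with the parts in place at (285,270) and (335,345). Next, over to the pan.

send_rows([
  {"x": 0.1, "y": -3.2, "z": 0, "ax": 0, "ay": 0, "az": 0},
  {"x": 0.1, "y": -3.2, "z": 0, "ax": 0, "ay": 0, "az": 0},
  {"x": 0.1, "y": -3.2, "z": 0, "ax": 0, "ay": 0, "az": 0},
  {"x": 0.1, "y": -3.2, "z": 0, "ax": 0, "ay": 0, "az": 0},
  {"x": 0.1, "y": -3.2, "z": 0, "ax": 0, "ay": 0, "az": 0},
])

```text
clock: 10.15
tcp_pos: [432.6, -66.4, 296.9]
orientation: [0.244, -0.035, 0.969, 0.01]
force: [0.9, 1.1, -3.7]
gripper_width: 0.337
gripper_force: 61.1
```

send_rows([
  {"x": 0, "y": -3.3, "z": 0, "ax": 0, "ay": 0, "az": 0},
  {"x": 0.1, "y": -3.2, "z": 0, "ax": 0, "ay": 0, "az": 0},
  {"x": 0, "y": 0, "z": 0, "ax": 0, "ay": 0, "az": 0},
])

```text
clock: 10.45
tcp_pos: [436.9, -133.8, 296.3]
orientation: [0.244, -0.032, 0.969, 0.009]
force: [0.2, -0.1, -3.4]
gripper_width: 0.337
gripper_force: 61.6
```

```bash
python3 - <<'E'
from ik import *
stat();s,p,R=st();q=s["qpos"]
W=[((513,-138,130),R),((513,-138,75),R),((513,-138,48),R)]
for a in W:q=show(*a,q)
plan(W,step=35)
E
```

```text
10.45 [ 436.9 -133.8  296.3] [[-0.879, -0.067, 0.472], [-0.058, 0.998, 0.033], [-0.473, 0.002, -0.881]] F [ 0.2 -0.1 -3.4] g 0.337 61.6 q [-0.47 -0.34 -0.68  0.8   0.24 -0.48]
 [-0.39 -0.04 -0.86  0.3   0.21 -0.41] cost 0.0 OK
 [-0.39  0.06 -0.93  0.14  0.21 -0.41] cost 0.0 OK
 [-0.39  0.11 -0.96  0.05  0.21 -0.41] cost 0.0 OK
[{"x": 0.2, "y": -0.2, "z": 3.0, "ax": 0.0, "ay": 0.0, "az": 0.0}, {"x": 0.2, "y": -0.2, "z": 3.0, "ax": 0.0, "ay": 0.0, "az": 0.0}, {"x": 0.2, "y": -0.1, "z": 3.1, "ax": 0.0, "ay": 0.0, "az": 0.0}, {"x": 0.2, "y": -0.2, "z": 3.0, "ax": 0.0, "ay": 0.0, "az": 0.0}, {"x": 0.2, "y": -0.1, "z": 3.1, "ax": 0.0, "ay": 0.0, "az": 0.0}]
[{"x": 0.2, "y": -0.2, "z": 3.0, "ax": 0.0, "ay": 0.0, "az": 0.0}, {"x": 1.3, "y": 0.0, "z": 2.4, "ax": 0.0, "ay": 0.0, "az": 0.0}, {"x": 1.3, "y": 0.0, "z": 2.5, "ax": 0.0, "ay": 0.0, "az": 0.0}, {"x": 1.3, "y": 0.0, "z": 2.4, "ax": 0.0, "ay": 0.0, "az": 0.0}]
end [ 513.  -138.2   47.5] [0. 0. 0.]
```

send_rows([
  {"x": 0.2, "y": -0.2, "z": 3.0, "ax": 0, "ay": 0, "az": 0},
  {"x": 0.2, "y": -0.2, "z": 3.0, "ax": 0, "ay": 0, "az": 0},
  {"x": 0.2, "y": -0.1, "z": 3.1, "ax": 0, "ay": 0, "az": 0},
  {"x": 0.2, "y": -0.2, "z": 3.0, "ax": 0, "ay": 0, "az": 0},
  {"x": 0.2, "y": -0.1, "z": 3.1, "ax": 0, "ay": 0, "az": 0},
])

```text
clock: 10.95
tcp_pos: [500.9, -132.0, 157.6]
orientation: [0.244, -0.035, 0.969, 0.01]
force: [0.1, -0.6, -3.4]
gripper_width: 0.337
gripper_force: 61.7
```

send_rows([
  {"x": 0.2, "y": -0.2, "z": 3.0, "ax": 0, "ay": 0, "az": 0},
  {"x": 1.3, "y": 0, "z": 2.4, "ax": 0, "ay": 0, "az": 0},
  {"x": 0, "y": 0, "z": 0, "ax": 0, "ay": 0, "az": 0},
])

```text
clock: 11.25
tcp_pos: [509.7, -131.5, 99.7]
orientation: [0.24, -0.035, 0.97, 0.012]
force: [-1.2, 1.1, -4.2]
gripper_width: 0.344
gripper_force: 61.4
```

```bash
python3 - <<'E'
from ik import *
stat();s,p,R=st();q=s["qpos"]
plan([((513,-138,52),R),((513,-138,45.5),R)],step=20)
c=r.camera("scene");cv2.imwrite("pics/s5.png",cv2.resize(c["img"][170:290,220:380],None,fx=4,fy=4))
E
```

```text
11.25 [ 509.7 -131.5   99.7] [[-0.882, -0.074, 0.466], [-0.062, 0.997, 0.04], [-0.467, 0.007, -0.884]] F [-1.2  1.1 -4.2] g 0.344 61.4 q [-0.38  0.   -0.91  0.22  0.21 -0.41]
[{"x": 0.7, "y": -0.2, "z": 1.4, "ax": 0.0, "ay": 0.0, "az": 0.0}, {"x": 0.6, "y": -0.2, "z": 1.5, "ax": 0.0, "ay": 0.0, "az": 0.0}, {"x": 0.7, "y": -0.3, "z": 1.4, "ax": 0.0, "ay": 0.0, "az": 0.0}, {"x": 0.3, "y": -0.0, "z": 0.6, "ax": 0.0, "ay": 0.0, "az": 0.0}]
end [ 512.7 -138.    45.6] [0. 0. 0.]
```

View pics/s5.png

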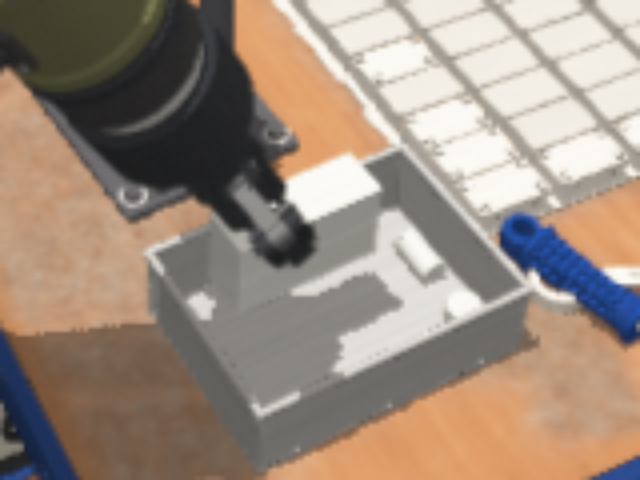

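The bar end hangs over the pan at (300,220), clear of the slugs at (420,250) and (460,305). Lower and release.

send_rows([
  {"x": 0.7, "y": -0.2, "z": 1.4, "ax": 0, "ay": 0, "az": 0},
  {"x": 0.6, "y": -0.2, "z": 1.5, "ax": 0, "ay": 0, "az": 0},
  {"x": 0.7, "y": -0.3, "z": 1.4, "ax": 0, "ay": 0, "az": 0},
  {"x": 0.2, "y": 0, "z": 0.3, "ax": 0, "ay": 0, "az": 0},
  {"x": 0, "y": 0, "z": 0, "ax": 0, "ay": 0, "az": 0},
])

```text
clock: 11.8
tcp_pos: [517.6, -140.8, 55.5]
orientation: [0.245, -0.035, 0.969, 0.01]
force: [0.1, -0.9, -4.1]
gripper_width: 0.335
gripper_force: 61.5
```

send_rows([
  {"x": 0.1, "y": 0, "z": 0.2, "ax": 0, "ay": 0, "az": 0},
  {"x": 0, "y": 0, "z": 0, "ax": 0, "ay": 0, "az": 0},
])

```text
clock: 12.0
tcp_pos: [518.6, -141.2, 54.0]
orientation: [0.246, -0.035, 0.968, 0.01]
force: [-0.9, -0.3, -3.8]
gripper_width: 0.336
gripper_force: 61.5
```

send_rows([
  {"x": 0.3, "y": 0, "z": 0.5, "ax": 0, "ay": 0, "az": 0},
  {"x": 0, "y": 0, "z": 0, "ax": 0, "ay": 0, "az": 0},
])

```text
clock: 12.2
tcp_pos: [517.3, -141.0, 46.8]
orientation: [0.245, -0.035, 0.969, 0.01]
force: [-0.7, -0.0, -4.2]
gripper_width: 0.34
gripper_force: 61.6
```

send_rows([
  {"x": 0.1, "y": 0, "z": 0.2, "ax": 0, "ay": 0, "az": 0},
  {"x": 0, "y": 0, "z": 0, "ax": 0, "ay": 0, "az": 0},
])

```text
clock: 12.4
tcp_pos: [517.5, -141.0, 44.6]
orientation: [0.245, -0.035, 0.969, 0.01]
force: [-0.3, 0.2, -4.3]
gripper_width: 0.336
gripper_force: 61.6
```

send_rows([
  {"x": 0.1, "y": 0, "z": 0.2, "ax": 0, "ay": 0, "az": 0},
  {"x": 0, "y": 0, "z": 0, "ax": 0, "ay": 0, "az": 0},
])

```text
clock: 12.6
tcp_pos: [518.4, -141.2, 43.2]
orientation: [0.246, -0.035, 0.968, 0.01]
force: [-1.1, -0.1, 0.2]
gripper_width: 0.336
gripper_force: 62.0
```

send_rows([
  {"x": 0, "y": 0, "z": 0, "ax": 0, "ay": 0, "az": 0},
  {"x": 0, "y": 0, "z": 0, "ax": 0, "ay": 0, "az": 0},
  {"x": 0, "y": 0, "z": 0, "ax": 0, "ay": 0, "az": 0},
  {"x": 0, "y": 0, "z": 0, "ax": 0, "ay": 0, "az": 0},
], gripper=5.0)

```text
clock: 13.0
tcp_pos: [518.2, -141.2, 43.0]
orientation: [0.246, -0.035, 0.969, 0.01]
force: [-0.5, -0.2, -0.3]
gripper_width: 0.583
gripper_force: 0.0
```

send_rows([
  {"x": 0, "y": 0, "z": -2.0, "ax": 0, "ay": 0, "az": 0},
  {"x": 0, "y": 0, "z": -3.5, "ax": 0, "ay": 0, "az": 0},
  {"x": 0, "y": 0, "z": -4.0, "ax": 0, "ay": 0, "az": 0},
  {"x": 0, "y": 0, "z": -4.0, "ax": 0, "ay": 0, "az": 0},
  {"x": 0, "y": 0, "z": 0, "ax": 0, "ay": 0, "az": 0},
])

```text
clock: 13.5
tcp_pos: [454.9, -147.4, 166.6]
orientation: [0.249, -0.035, 0.968, 0.008]
force: [1.1, 0.6, 0.2]
gripper_width: 0.585
gripper_force: 0.0
```

```bash
python3 - <<'E'
from ik import *
stat()
for c in("scene","top"):
    d=r.camera(c)
    for q in["bar_mid","scrap_pan","keeper_tip","keeper_hinge","catch","carrier","handle"]:
        print(c,q,[(np.round(o["location"]).tolist(),round(o["p"],2)) for o in r.pinpoint(c,q)[:2]])
    if c=="scene":cv2.imwrite("pics/s6.png",cv2.resize(d["img"][80:290,170:380],None,fx=2.8,fy=2.8))
E
```

```text
13.5 [ 454.9 -147.4  166.6] [[-0.874, -0.072, 0.481], [-0.064, 0.997, 0.033], [-0.482, -0.002, -0.876]] F [1.1 0.6 0.2] g 0.585 0.0 q [-0.48 -0.2  -0.9   0.43  0.26 -0.5 ]
scene bar_mid [([534.0, -139.0, 33.0], 0.86)]
scene scrap_pan [([540.0, -134.0, -3.0], 0.85)]
scene keeper_tip [([504.0, -1.0, 239.0], 0.55)]
scene keeper_hinge [([505.0, 3.0, 239.0], 0.39)]
scene catch [([492.0, 194.0, 47.0], 0.91)]
scene carrier [([523.0, 100.0, -1.0], 0.59)]
scene handle [([529.0, 104.0, 182.0], 0.82)]
top bar_mid [([532.0, -140.0, 30.0], 0.75), ([508.0, 153.0, 6.0], 0.53)]
top scrap_pan [([542.0, -140.0, 0.0], 0.95)]
top keeper_tip [([503.0, 4.0, 240.0], 0.48)]
top keeper_hinge [([502.0, -3.0, 47.0], 0.56)]
top catch [([490.0, 199.0, 46.0], 0.67)]
top carrier [([525.0, 106.0, 1.0], 0.64), ([492.0, 197.0, 46.0], 0.45)]
top handle [([529.0, 105.0, 180.0], 0.67)]
```

View pics/s6.png

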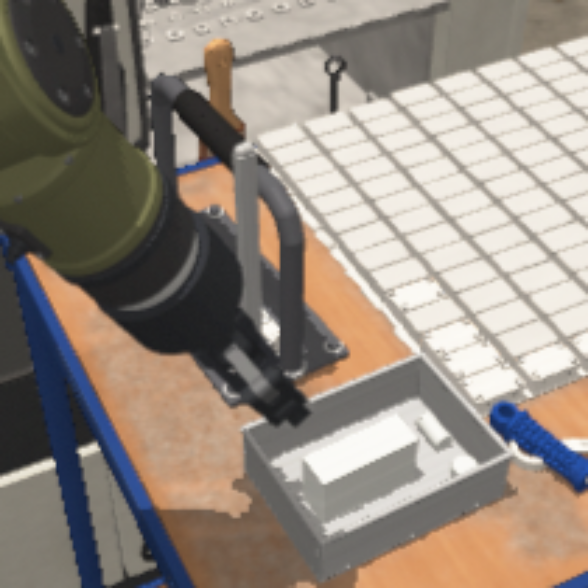

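The bar end stands in the pan at (360,460) and the keeper is still upright at (245,200). Now I'll close the fingers and plan the keeper swing.

```bash
cat > arc.py <<'E'
from ik import *
T=tool(.5,.075)*Ro.from_rotvec([0,0,np.pi])
def tcp(phi,rr=178,gap=0,w=14.5,x=-32):
    y=-104+rr*np.cos(phi)-(5+gap)*np.sin(phi)-w; z=41+rr*np.sin(phi)+(5+gap)*np.cos(phi)+14.8
    return car(np.array([x,y,z]))
E
python3 - <<'E'
from arc import *
s,p,R=st();q=s["qpos"]
pre=car(np.array([-75,-150,235.]));
W=[(pre,T),(tcp(1.57,gap=14),T)]+[(tcp(f),T) for f in(1.45,1.25,1.05,.85)]
for a in W:q=show(*a,q,a[0].round())
plan(W,step=40)
for f in(.6,.3,.1,0):q=show(tcp(f),T,q,f)
E
```

```text
[464. -53. 235.] [-0.2  -0.32 -0.82  0.59  0.13 -0.25] cost 0.0 OK
[506. -37. 234.] [-0.14 -0.24 -0.77  0.55  0.1  -0.19] cost 0.0 OK
[504.  -2. 233.] [-0.04 -0.25 -0.78  0.55  0.05 -0.1 ] cost 0.0 OK
[501.  33. 226.] [ 0.06 -0.25 -0.8   0.53  0.01 -0.01] cost 0.0 OK
[499.  65. 213.] [ 0.15 -0.24 -0.82  0.49 -0.04  0.07] cost 0.0 OK
[496.  95. 193.] [ 0.24 -0.21 -0.84  0.44 -0.08  0.14] cost 0.0 OK
[{"x": -1.7, "y": 3.1, "z": -1.9, "ax": 0.0, "ay": -0.0, "az": -0.0}, {"x": -1.7, "y": 3.0, "z": -1.9, "ax": 0.0, "ay": -0.0, "az": -0.0}, {"x": -1.6, "y": 3.1, "z": -1.8, "ax": 0.0, "ay": -0.0, "az": -0.0}, {"x": -1.9, "y": 0.6, "z": 1.1, "ax": 0.0, "ay": -0.0, "az": -0.0}, {"x": -1.9, "y": 0.7, "z": 1.0, "ax": 0.0, "ay": -0.0, "az": -0.0}]
[{"x": 0.1, "y": 3.5, "z": 0.1, "ax": 0.0, "ay": -0.0, "az": -0.0}, {"x": 0.3, "y": 3.5, "z": 0.6, "ax": 0.0, "ay": -0.0, "az": -0.0}, {"x": 0.7, "y": 3.3, "z": 1.2, "ax": 0.0, "ay": -0.0, "az": -0.0}, {"x": 0.9, "y": 2.9, "z": 1.7, "ax": 0.0, "ay": -0.0, "az": -0.0}]
end [496.5  94.7 193.3] [ 0.001 -0.003 -0.002]
0.6 [ 0.32 -0.15 -0.88  0.35 -0.12  0.22] cost 0.0 OK
0.3 [ 0.39 -0.06 -0.94  0.22 -0.15  0.27] cost 0.0 OK
0.1 [ 0.41  0.01 -0.98  0.11 -0.16  0.29] cost 0.0 OK
0 [ 0.41  0.05 -1.    0.05 -0.16  0.3 ] cost 0.0 OK
```

send_rows([
  {"x": -1.7, "y": 3.1, "z": -1.9, "ax": 0, "ay": 0, "az": 0},
  {"x": -1.7, "y": 3.0, "z": -1.9, "ax": 0, "ay": 0, "az": 0},
  {"x": -1.6, "y": 3.1, "z": -1.8, "ax": 0, "ay": 0, "az": 0},
  {"x": 0, "y": 0, "z": 0, "ax": 0, "ay": 0, "az": 0},
  {"x": 0, "y": 0, "z": 0, "ax": 0, "ay": 0, "az": 0},
], gripper=0)

```text
clock: 14.8
tcp_pos: [464.5, -52.6, 235.2]
orientation: [0.246, -0.036, 0.968, 0.01]
force: [0.4, 0.4, -0.3]
gripper_width: -0.002
gripper_force: 0.0
```

```bash
python3 - <<'E'
from arc import *
stat()
plan([(tcp(1.57,gap=14),T)],step=30)
E
```

```text
14.8 [464.5 -52.6 235.2] [[-0.876, -0.075, 0.476], [-0.066, 0.997, 0.037], [-0.478, 0.001, -0.878]] F [ 0.4  0.4 -0.3] g -0.002 0.0 q [-0.2  -0.32 -0.82  0.59  0.13 -0.25]
[{"x": -1.9, "y": 0.6, "z": 1.1, "ax": 0.0, "ay": -0.0, "az": -0.0}, {"x": -1.8, "y": 0.6, "z": 1.1, "ax": 0.0, "ay": -0.0, "az": -0.0}]
end [506.5 -37.4 233.5] [ 0.001 -0.002 -0.   ]
```

send_rows([
  {"x": -1.9, "y": 0.6, "z": 1.1, "ax": 0, "ay": 0, "az": 0},
  {"x": -1.8, "y": 0.6, "z": 1.1, "ax": 0, "ay": 0, "az": 0},
  {"x": 0, "y": 0, "z": 0, "ax": 0, "ay": 0, "az": 0},
])

```text
clock: 15.1
tcp_pos: [507.2, -38.7, 231.7]
orientation: [0.245, -0.035, 0.969, 0.01]
force: [0.5, -0.5, 0.1]
gripper_width: 0.002
gripper_force: 0.0
```

```bash
python3 - <<'E'
from arc import *
stat()
plan([(tcp(f),T) for f in(1.45,1.25,1.05)],step=20)
E
```

```text
15.1 [507.2 -38.7 231.7] [[-0.877, -0.073, 0.474], [-0.063, 0.997, 0.036], [-0.476, 0.002, -0.88]] F [ 0.5 -0.5  0.1] g 0.002 0.0 q [-0.14 -0.23 -0.77  0.55  0.1  -0.19]
[{"x": 0.0, "y": 1.8, "z": -0.1, "ax": 0.0, "ay": -0.0, "az": -0.0}, {"x": 0.0, "y": 1.9, "z": -0.1, "ax": 0.0, "ay": -0.0, "az": -0.0}, {"x": 0.2, "y": 1.7, "z": 0.3, "ax": 0.0, "ay": -0.0, "az": -0.0}, {"x": 0.1, "y": 1.8, "z": 0.3, "ax": 0.0, "ay": -0.0, "az": -0.0}, {"x": 0.3, "y": 1.6, "z": 0.6, "ax": 0.0, "ay": -0.0, "az": -0.0}]
[{"x": 0.4, "y": 1.6, "z": 0.6, "ax": 0.0, "ay": -0.0, "az": -0.0}]
end [498.5  65.  213. ] [ 0.001 -0.004 -0.003]
```

send_rows([
  {"x": 0, "y": 1.8, "z": -0.1, "ax": 0, "ay": 0, "az": 0},
  {"x": 0, "y": 1.9, "z": -0.1, "ax": 0, "ay": 0, "az": 0},
  {"x": 0.2, "y": 1.7, "z": 0.3, "ax": 0, "ay": 0, "az": 0},
  {"x": 0.1, "y": 1.8, "z": 0.3, "ax": 0, "ay": 0, "az": 0},
  {"x": 0, "y": 0, "z": 0, "ax": 0, "ay": 0, "az": 0},
])

```text
clock: 15.6
tcp_pos: [498.5, 33.8, 226.1]
orientation: [0.244, -0.036, 0.969, 0.01]
force: [-0.2, -0.3, -0.5]
gripper_width: -0.002
gripper_force: 0.0
```

```bash
python3 - <<'E'
from arc import *
stat()
d=r.camera("scene");print([(np.round(o["location"]),o["p"]) for o in r.pinpoint("scene","keeper_tip")[:2]])
cv2.imwrite("pics/s7.png",cv2.resize(d["img"][70:230,170:330],None,fx=3.5,fy=3.5))
plan([(tcp(f),T) for f in(1.05,.85,.65)],step=20)
E
```

```text
15.6 [498.5  33.8 226.1] [[-0.878, -0.074, 0.472], [-0.064, 0.997, 0.037], [-0.474, 0.002, -0.881]] F [-0.2 -0.3 -0.5] g -0.002 0.0 q [ 0.06 -0.25 -0.8   0.53  0.01 -0.01]
[]
[{"x": 0.3, "y": 1.6, "z": 0.7, "ax": -0.0, "ay": -0.0, "az": -0.0}, {"x": 0.2, "y": 1.7, "z": 0.6, "ax": -0.0, "ay": -0.01, "az": -0.0}, {"x": 0.5, "y": 1.5, "z": 0.9, "ax": -0.0, "ay": 0.0, "az": -0.0}, {"x": 0.5, "y": 1.4, "z": 0.9, "ax": -0.0, "ay": 0.0, "az": -0.0}, {"x": 0.6, "y": 1.2, "z": 1.1, "ax": -0.0, "ay": 0.0, "az": -0.0}]
[{"x": 0.6, "y": 1.3, "z": 1.1, "ax": -0.0, "ay": 0.0, "az": -0.0}]
end [494.9 119.8 167.7] [-0.     0.005 -0.003]
```

View pics/s7.png

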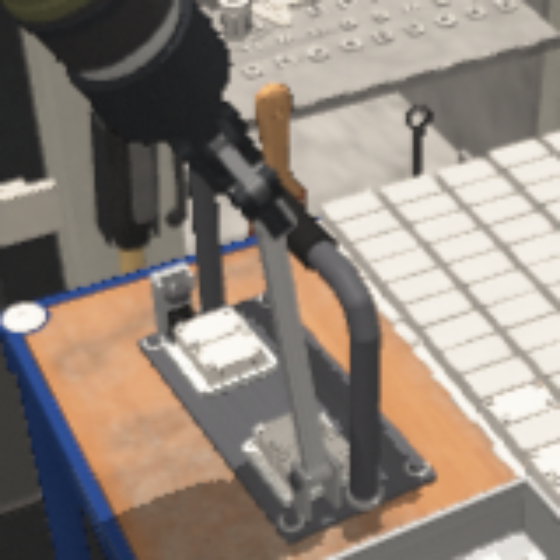

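The keeper bar, from (310,470) to (270,235), is tilting down ahead of the fingers, which are clear of the handle. Continue.

send_rows([
  {"x": 0.3, "y": 1.6, "z": 0.7, "ax": 0, "ay": 0, "az": 0},
  {"x": 0.2, "y": 1.7, "z": 0.6, "ax": 0, "ay": 0, "az": 0},
  {"x": 0.5, "y": 1.5, "z": 0.9, "ax": 0, "ay": 0, "az": 0},
  {"x": 0.5, "y": 1.4, "z": 0.9, "ax": 0, "ay": 0, "az": 0},
  {"x": 0, "y": 0, "z": 0, "ax": 0, "ay": 0, "az": 0},
])

```text
clock: 16.2
tcp_pos: [496.2, 95.4, 192.1]
orientation: [0.244, -0.036, 0.969, 0.01]
force: [-0.1, -1.1, 0.1]
gripper_width: -0.001
gripper_force: 0.0
```

```bash
python3 - <<'E'
from arc import *
stat();s,p,R=st();print(uncar(p))
plan([(tcp(f),T) for f in(.65,.45,.3)],step=18)
E
```

```text
16.2 [496.2  95.4 192.1] [[-0.878, -0.074, 0.473], [-0.064, 0.997, 0.036], [-0.474, 0.001, -0.88]] F [-0.1 -1.1  0.1] g -0.001 0.0 q [ 0.24 -0.2  -0.85  0.44 -0.08  0.15]
[-32.17034799  -4.22759865 192.12787517]
[{"x": 0.6, "y": 1.2, "z": 1.1, "ax": 0.0, "ay": -0.0, "az": -0.0}, {"x": 0.6, "y": 1.2, "z": 1.1, "ax": 0.0, "ay": -0.01, "az": -0.0}, {"x": 0.7, "y": 1.0, "z": 1.3, "ax": 0.0, "ay": 0.0, "az": -0.0}, {"x": 0.7, "y": 1.0, "z": 1.3, "ax": 0.0, "ay": 0.0, "az": -0.0}, {"x": 0.6, "y": 0.5, "z": 1.1, "ax": 0.0, "ay": 0.0, "az": -0.0}]
[{"x": 0.6, "y": 0.5, "z": 1.0, "ax": 0.0, "ay": 0.0, "az": -0.0}]
end [492.  149.3 113.4] [ 0.     0.004 -0.002]
```

send_rows([
  {"x": 0.6, "y": 1.2, "z": 1.1, "ax": 0, "ay": 0, "az": 0},
  {"x": 0.6, "y": 1.2, "z": 1.1, "ax": 0, "ay": 0, "az": 0},
  {"x": 0.7, "y": 1.0, "z": 1.3, "ax": 0, "ay": 0, "az": 0},
  {"x": 0.7, "y": 1.0, "z": 1.3, "ax": 0, "ay": 0, "az": 0},
  {"x": 0, "y": 0, "z": 0, "ax": 0, "ay": 0, "az": 0},
])

```text
clock: 16.7
tcp_pos: [493.0, 138.7, 137.6]
orientation: [0.244, -0.035, 0.969, 0.009]
force: [-1.0, 0.2, 0.2]
gripper_width: -0.001
gripper_force: 0.0
```

```bash
python3 - <<'E'
from arc import *
stat();s,p,R=st();print(uncar(p))
plan([(tcp(f),T) for f in(.3,.18,.12)],step=15)
for c in("scene","top"):
    r.camera(c);print([(uncar(o["location"]).round(),round(o["p"],2)) for o in r.pinpoint(c,"keeper_tip")[:2]])
E
```

```text
16.7 [493.  138.7 137.6] [[-0.878, -0.073, 0.472], [-0.064, 0.997, 0.035], [-0.474, 0.001, -0.881]] F [-1.   0.2  0.2] g -0.001 0.0 q [ 0.36 -0.11 -0.91  0.29 -0.13  0.25]
[-32.16034269  39.25583859 137.56125281]
[{"x": 0.6, "y": 0.5, "z": 1.1, "ax": -0.0, "ay": -0.0, "az": -0.0}, {"x": 0.5, "y": 0.6, "z": 1.1, "ax": -0.0, "ay": -0.01, "az": -0.0}, {"x": 0.5, "y": 0.3, "z": 0.9, "ax": -0.0, "ay": 0.0, "az": -0.0}, {"x": 0.5, "y": 0.2, "z": 0.9, "ax": -0.0, "ay": 0.0, "az": -0.0}, {"x": 0.5, "y": 0.2, "z": 0.9, "ax": -0.0, "ay": 0.0, "az": -0.0}]
end [492.3 156.8  82.1] [-0.     0.003 -0.002]
[(array([-31.,  76., 133.]), 0.78)]
[]
```

send_rows([
  {"x": 0.6, "y": 0.5, "z": 1.1, "ax": 0, "ay": 0, "az": 0},
  {"x": 0.5, "y": 0.6, "z": 1.1, "ax": 0, "ay": 0, "az": 0},
  {"x": 0.5, "y": 0.3, "z": 0.9, "ax": 0, "ay": 0, "az": 0},
  {"x": 0.5, "y": 0.2, "z": 0.9, "ax": 0, "ay": 0, "az": 0},
  {"x": 0, "y": 0, "z": 0, "ax": 0, "ay": 0, "az": 0},
])

```text
clock: 17.4
tcp_pos: [493.3, 155.3, 93.9]
orientation: [0.245, -0.035, 0.969, 0.01]
force: [-0.8, -0.4, -0.2]
gripper_width: -0.004
gripper_force: 0.0
```

```bash
python3 - <<'E'
from arc import *
stat();s,p,R=st();print(uncar(p))
plan([(tcp(f),T) for f in(.1,.05,0,)],step=8)
for c in("scene","top"):
    r.camera(c);print([(uncar(o["location"]).round(),round(o["p"],2)) for o in r.pinpoint(c,"keeper_tip")[:2]])
q=s["qpos"];q=show(tcp(0)-[0,0,6],T,q)
E
```

```text
17.4 [493.3 155.3  93.9] [[-0.877, -0.073, 0.475], [-0.063, 0.997, 0.036], [-0.476, 0.001, -0.879]] F [-0.8 -0.4 -0.2] g -0.004 0.0 q [ 0.4  -0.02 -0.96  0.16 -0.15  0.29]
[-30.577082    55.75061701  93.86677673]
[{"x": 0.4, "y": 0.1, "z": 0.6, "ax": 0.0, "ay": -0.0, "az": -0.0}, {"x": 0.5, "y": 0.1, "z": 0.7, "ax": 0.0, "ay": -0.0, "az": -0.0}, {"x": 0.2, "y": 0.1, "z": 0.4, "ax": 0.0, "ay": -0.0, "az": -0.0}, {"x": 0.2, "y": 0.0, "z": 0.4, "ax": 0.0, "ay": -0.0, "az": -0.0}, {"x": 0.2, "y": 0.0, "z": 0.4, "ax": 0.0, "ay": -0.0, "az": -0.0}]
[{"x": 0.2, "y": 0.1, "z": 0.3, "ax": 0.0, "ay": -0.0, "az": -0.0}]
end [491.4 159.2  61.2] [ 0.    -0.004 -0.002]
[(array([-30.,  91.,  84.]), 0.92)]
[(array([-29.,  94.,  79.]), 0.7), (array([-15., -74.,   4.]), 0.61)]
 [ 0.41  0.06 -1.    0.03 -0.16  0.3 ] cost 0.0 OK
```

send_rows([
  {"x": 0.4, "y": 0.1, "z": 0.6, "ax": 0, "ay": 0, "az": 0},
  {"x": 0.5, "y": 0.1, "z": 0.7, "ax": 0, "ay": 0, "az": 0},
  {"x": 0.2, "y": 0, "z": 0.4, "ax": 0, "ay": 0, "az": 0},
  {"x": 0, "y": 0, "z": 0, "ax": 0, "ay": 0, "az": 0},
])

```text
clock: 18.0
tcp_pos: [491.3, 157.7, 73.1]
orientation: [0.245, -0.035, 0.969, 0.01]
force: [-0.3, 0.3, 0.7]
gripper_width: -0.004
gripper_force: 0.2
```

send_rows([
  {"x": 0.2, "y": 0, "z": 0.4, "ax": 0, "ay": 0, "az": 0},
  {"x": 0, "y": 0, "z": 0, "ax": 0, "ay": 0, "az": 0},
])

```text
clock: 18.2
tcp_pos: [491.7, 157.9, 69.2]
orientation: [0.246, -0.035, 0.969, 0.01]
force: [-0.3, 0.1, 0.7]
gripper_width: -0.001
gripper_force: 0.0
```

send_rows([
  {"x": 0.2, "y": 0, "z": 0.4, "ax": 0, "ay": 0, "az": 0},
  {"x": 0, "y": 0, "z": 0, "ax": 0, "ay": 0, "az": 0},
])

```text
clock: 18.4
tcp_pos: [491.6, 157.6, 64.5]
orientation: [0.245, -0.035, 0.969, 0.01]
force: [0.3, -0.6, -0.1]
gripper_width: -0.002
gripper_force: 0.0
```

```bash
cat > tip.py <<'E'
from arc import *
stat();s,p,R=st();print(uncar(p))
for c in("scene","top"):
    r.camera(c);print([(uncar(o["location"]).round(),round(o["p"],2)) for o in r.pinpoint(c,"keeper_tip")[:2]],[(uncar(o["location"]).round(),round(o["p"],2)) for o in r.pinpoint(c,"bar_mid")[:1]])
E
python3 tip.py
```

```text
18.4 [491.6 157.6  64.5] [[-0.877, -0.073, 0.474], [-0.064, 0.997, 0.036], [-0.476, 0.001, -0.88]] F [ 0.3 -0.6 -0.1] g -0.002 0.0 q [ 0.41  0.04 -1.    0.06 -0.15  0.3 ]
[-32.12023818  58.18550909  64.47545361]
[(array([-31.,  97.,  45.]), 0.82), (array([  -5., -237.,    0.]), 0.55)] [(array([ -12., -242.,   31.]), 0.84)]
[(array([-32.,  98.,  38.]), 0.96)] [(array([ -10., -242.,   29.]), 0.8)]
```

send_rows([
  {"x": 0.1, "y": 0, "z": 0.3, "ax": 0, "ay": 0, "az": 0},
  {"x": 0, "y": 0, "z": 0, "ax": 0, "ay": 0, "az": 0},
])

```text
clock: 18.9
tcp_pos: [492.4, 157.7, 61.5]
orientation: [0.245, -0.035, 0.969, 0.01]
force: [0.2, -0.3, -0.1]
gripper_width: -0.004
gripper_force: 0.0
```

send_rows([
  {"x": 0.1, "y": 0, "z": 0.3, "ax": 0, "ay": 0, "az": 0},
  {"x": 0, "y": 0, "z": 0, "ax": 0, "ay": 0, "az": 0},
])

```text
clock: 19.1
tcp_pos: [493.5, 157.9, 59.0]
orientation: [0.246, -0.035, 0.969, 0.01]
force: [-4.7, -1.1, 8.7]
gripper_width: -0.001
gripper_force: 4.0
```

send_rows([
  {"x": 0.1, "y": 0, "z": 0.2, "ax": 0, "ay": 0, "az": 0},
  {"x": 0, "y": 0, "z": 0, "ax": 0, "ay": 0, "az": 0},
])

```text
clock: 19.3
tcp_pos: [493.9, 158.0, 58.0]
orientation: [0.247, -0.035, 0.968, 0.01]
force: [-18.6, -4.0, 30.3]
gripper_width: -0.002
gripper_force: 15.1
```

```bash
python3 tip.py
```

```text
19.3 [493.9 158.   58. ] [[-0.876, -0.073, 0.477], [-0.063, 0.997, 0.037], [-0.479, 0.002, -0.878]] F [-18.6  -4.   30.3] g -0.002 15.1 q [ 0.41  0.05 -1.01  0.03 -0.16  0.29]
[-29.79208627  58.42300582  58.03910263]
[(array([-31.,  94.,  38.]), 0.61)] [(array([ -12., -241.,   32.]), 0.86)]
[(array([-33.,  98.,  36.]), 0.59)] [(array([ -14., -243.,   31.]), 0.88)]
```

It's at a hard stop at 30 N with the tip at 36–38 mm, so it is seated. Retreat and verify.

send_rows([
  {"x": 0, "y": 0, "z": -1.0, "ax": 0, "ay": 0, "az": 0},
  {"x": 0, "y": 0, "z": -2.5, "ax": 0, "ay": 0, "az": 0},
  {"x": 0, "y": 0, "z": -3.0, "ax": 0, "ay": 0, "az": 0},
  {"x": 0, "y": 0, "z": -3.0, "ax": 0, "ay": 0, "az": 0},
  {"x": 0, "y": 0, "z": -3.0, "ax": 0, "ay": 0, "az": 0},
])

```text
clock: 20.1
tcp_pos: [432.9, 153.0, 167.2]
orientation: [0.245, -0.035, 0.969, 0.01]
force: [0.7, -0.2, -0.5]
gripper_width: 0.003
gripper_force: 0.0
```

send_rows([
  {"x": -1.5, "y": 0, "z": -3.0, "ax": 0, "ay": 0, "az": 0},
  {"x": -1.5, "y": 0, "z": -3.0, "ax": 0, "ay": 0, "az": 0},
  {"x": 0, "y": 0, "z": 0, "ax": 0, "ay": 0, "az": 0},
  {"x": 0, "y": 0, "z": 0, "ax": 0, "ay": 0, "az": 0},
])

```text
clock: 20.5
tcp_pos: [432.0, 153.3, 234.3]
orientation: [0.246, -0.035, 0.968, 0.01]
force: [-0.8, -0.2, -0.9]
gripper_width: 0.001
gripper_force: 0.0
```

```bash
python3 tip.py; python3 - <<'E'
from h import *
for c in("scene","top"):
    r.camera(c);print([(uncar(o["location"]).round().tolist(),round(o["p"],2)) for o in r.pinpoint(c,"part_07")[:6]],[(o["location"],o["p"]) for o in r.pinpoint(c,"bar_end")[:1]])
    print("hinge",[(uncar(o["location"]).round(),round(o["p"],2)) for o in r.pinpoint(c,"keeper_hinge")[:1]],"catch",[(uncar(o["location"]).round(),round(o["p"],2)) for o in r.pinpoint(c,"catch")[:1]])
E
```

```text
20.5 [432.  153.3 234.3] [[-0.876, -0.073, 0.477], [-0.063, 0.997, 0.037], [-0.478, 0.003, -0.878]] F [-0.8 -0.2 -0.9] g 0.001 0.0 q [ 0.47 -0.33 -0.83  0.61 -0.18  0.35]
[-91.91301302  58.35456487 234.26909038]
[(array([-31.,  96.,  42.]), 0.74)] [(array([ -11., -240.,   33.]), 0.67)]
[(array([-30.,  98.,  40.]), 0.75)] [(array([ -12., -244.,   29.]), 0.58)]
[([-14.0, -45.0, 8.0], 0.67), ([-17.0, 51.0, 11.0], 0.62), ([-19.0, -76.0, 6.0], 0.59), ([-16.0, 88.0, 10.0], 0.47)] [([525.7, -141.1, 0.5], 0.76)]
hinge [(array([ -31., -103.,   37.]), 0.84)] catch [(array([-26.,  90.,  47.]), 0.87)]
[([-15.0, 53.0, 7.0], 0.65), ([-20.0, -75.0, 2.0], 0.59), ([-17.0, -49.0, 9.0], 0.54)] [([527.3, -139.4, 1.4], 0.83)]
hinge [(array([ -34., -103.,   45.]), 0.55)] catch [(array([-29.,  96.,  48.]), 0.6)]
```

```bash
python3 -c "
from station import r
print(r.hand_in())"
```

```text
the job is handed in; nothing more can be done
None
```

The job is handed in at about 21 s of the 64 s limit: the bar end stands let go in the scrap pan, the keeper bar is pressed to its hard stop and stayed down (tip about 41 mm high), and the parts checked read in their nests; no verdict was returned.

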